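# Unlock the sculptor's tool case

## Robot

A 6-joint arm with a two-finger parallel gripper is mounted at the origin on the work surface. World frame = base frame: x ahead of the robot, y to its left, z up, the work surface at z = 0. Lengths are in m, angles in rad, forces in N, time in s.
With the tool pointing down it reaches from about 0.325 to 0.775 m from the base axis. Payload 9.3 kg.
Tool frame: the origin (TCP) lies at the very end of the fingers, on their centre line; the grasp point (between the pads) lies behind it (manip.grasp_offset is the z of the grasp point in the tool frame, in m); z points along the fingers, y is the direction in which the jaws open and shut (so a half turn about z gives the same grasp; the last joint's range is limited). The gripper opens to 85 mm and grips with 20 to 120 N. Pads are 22 mm wide; open, the fingers measure 114 mm over their backs; the gripper's body (76 mm by 85 mm) begins 54 mm behind the grasp point. The pads swing forward as they close: fully open they stand 13 mm farther back than shut.
Start: joints at [-1.268, 0.259, 0.021, 1.334, 0, 1.418], TCP at [0.242, -0.494, 0.207] pointing down, gripper open.
Joint ranges: [-3.04, 3.04], [-0.91, 1.82], [-1.04, 1.36], [-1.92, 1.95], [-1.52, 1.45], [-3.14, 3.14]. Speed limits (rad/s): [2.22, 2.22, 2.79, 3.14, 3.14, 3.14].

## Interface

Orientations are given as a rotation vector (axis times angle).
In Python, from station import manip gives the robot as it stands. The module is installed in compiled form; this text tells all that it offers.
- The arm moves only by the tool apply_moves, never from a script. Its argument "plan" is a list of rows, each a list of 7 numbers: the shift along the tool's x, y, z in m, then the turn, a rotation vector about the tool's x, y, z in degrees, then the finger opening in m, from 0 to 0.0854. In form: [[tx, ty, tz, wx, wy, wz, hand], ...]. A call has 1 to 20 rows; each row is the pose to reach, as a shift and turn from the pose commanded when the call began, along the tool's axes at that moment; what a row does not reach only later rows make up. A row lasts 1/8 s, in which the tool goes at most 62.5 mm and 10.7 degrees, less where a joint would pass 70% of its speed; a pose out of reach is approached as far as the arm can. A call with a gripper value outside its range is refused whole. The fingers move at their own pace and stop on an object; the grip force is fixed at half the most. Time passes only in rows, so rows that repeat a pose let the fingers close. It gives the time, the measured TCP pose, the force and the opening at its end, in the units of the state.
- manip.read_state(): the state, without advancing time (a new reading comes with each control period).
- manip.read_camera(name): name is "side" or "top"; returns the picture (420x560x3 uint8, red, green, blue); there is no depth.
- manip.camera_params(name): a dict with "fx", "fy", "cx", "cy" (pixels), "pose" (4x4, takes a point from camera to world coordinates). Camera axes: x right, y down, z forward; pixel columns grow to the right and rows downward; lengths in m; the calibration is good to about 2 mm. A picture is of the moment at which its call begins. camera_params takes no time and is no camera call.
- manip.job_done(): hands the job in, once; it reports no verdict.
The state is a dict: "t": time; "q": joint angles; "dq": joint speeds; "tau": joint torques, N m; "position": TCP position; "tcp_rot": TCP orientation; "wrist_force": force on the tool from outside, world axes, zero at the start; "wrist_torque": the same for the moment, N m; "width": opening from 0.0 (shut) to 1.0 (fully open).
Only numpy, scipy, OpenCV 4.12 (cv2) and the standard library are available. Lean on these libraries where they do the work, as an engineer would, in place of code of your own. Each camera call takes 0.05 s, during which the arm holds its last target.

## Task

Unlock the tool case: gently slide the safety tab out, towards its stop post, until it is quite clear of the latch lever, without ramming it; then lift the latch lever until it stands upright, and let go so that it stays up. Do not pry at the lever while the tab still blocks it, and leave the other things where they are.

Things in the scene. Friction and masses are not known exactly. Their poses are not given: they have to be found in the camera images.
- case: Flat grey tool case, fixed, 240 (x) x 340 (y) x 75 mm tall; origin: centre of its underside; x points away from the robot when unturned. Grey front deck, top at z 75; behind it a dark steel lid sheet (x 11 to 117, top z 78.5) that does not move. On the deck is the steel catch: safety tab, latch lever and stop post.
- catch_centre (a point): Point P on the deck's top, at (-15, -40, 75) mm in the case's axes, which it shares; offsets called 'from P' are mm along them. The tab runs in guides fixed to the case, just as given. Latch lever and stop post share an adjustable keeper plate: as one they sit shifted by up to 11 mm in y, 4 mm in x and turned 0.02 rad from what is given.
- tab_grip (a point): Middle of the tab's black upright grip (14 x, 12 y; z 24 to 49 from P). With the tab at 0 it is at (-2, 61, 36) from P. The grip stands on the tab's steel block (x -12 to 8, y 30 to 75, z 5 to 24 from P, tab at 0), from which a flat tongue (x -8 to 4, y -7.5 to 30, z 18 to 24) reaches over the lever. Moves with the tab.
- tab (a joint): Safety tab, m: starts at 0 to 0.002, grows as it slides along the case's +y. Drags with 3 N, stays where left. Its block's end meets the rigid stop post at 0.019 plus the keeper's y shift (so 0.008 to 0.030). The tongue is clear of the lever only in the last 2 mm before the post: go by feel. The fingers must not load the tab, pushing or pinching, with over 18 N.
- stop_nominal (a point): Where the middle of the stop post's near face would be were the keeper plate not shifted: (-2, 94, 14) from P. The post is steel, 12 x 9 mm, top at z 22 from P. Its near face is always 94 mm to +y of the lever's middle line; the real post may be 11 mm either way in y.
- latch (a joint): Steel latch lever, rad: 0 flat, 1.57 upright, ends at 1.6. From P (keeper not shifted): hinge along y at x -30, z 14; bar y -9 to 9, z 11 to 17, to x 46; on it an upright paddle to grip, x 20 to 32, y -9 to 9, z 17 to 54, which swings up and to -x. Hinge drags 0.12 N m, stays where left. Under the tab it rises 0.05 rad, then jams: never press it on the tab with over 15 N.
- model: Dark brown clay model of a bottle, 88 mm across, 130 tall, loose; origin: centre of its underside. Leave alone.
- spatula: Spatula, 170 mm long, loose, lying on the case's lid; origin: centre of its underside. Leave alone.
- pot: White ceramic cup, 84 mm across, 95 tall, loose; origin: centre of its underside. Leave alone.
- saw: Small hand saw with black handle, 350 mm long, loose, flat on the table; origin: underside, where handle nears blade. Leave alone.

How it is judged:
By the outcome, as a careful person would: the job done as asked, in the order asked, and still so for the second after the job is handed in, with the robot touching nothing.
It also fails if it takes over 54 s, if anything falls off the work surface, if the arm or the gripper's body presses on something with over 40 N, if the wrist force passes 120 N, or if a joint passes its speed limit or range.

## Working session

There is one attempt and no reset: what is moved stays moved. The work goes in short steps, Python scripts to look and compute and a tool call to move; the robot and the scene stay as the last step left them, time stands still between calls to the robot, and variables do not carry over. Pictures are saved under pics/ and viewed, and the job is handed in when it is done.

Besides the shell and the picture viewer there is one more tool, called after "Request:" by a JSON object that holds its "api" and its "payload". apply_moves: Moves the arm, as the interface text tells. Its arguments: {"type":"object","properties":{"plan":{"type":"array"}},"required":["plan"]}

```bash
mkdir -p pics
python3 - <<'E'
from station import manip
import cv2
for n in("top","side"):
    im=manip.read_camera(n); cv2.imwrite(f"pics/{n}0.png",im[:,:,::-1])
    p=manip.camera_params(n); print(n,p)
s=manip.read_state(); print(s, manip.grasp_offset)
E
```

```text
top {'fx': 492.39772472114254, 'fy': 492.39772472114254, 'cx': 278.8380939045265, 'cy': 213.83967230586083, 'pose': array([[-1.22076112e-02, -9.90085185e-01,  1.39936773e-01,
         2.33368215e-01],
       [-9.99925382e-01,  1.20241494e-02, -2.15645999e-03,
         4.49719905e-03],
       [ 4.52458419e-04, -1.39952656e-01, -9.90158093e-01,
         1.60346727e+00],
       [ 0.00000000e+00,  0.00000000e+00,  0.00000000e+00,
         1.00000000e+00]])}
side {'fx': 379.5891098576334, 'fy': 379.5891098576334, 'cx': 281.8215853590716, 'cy': 204.07111487303342, 'pose': array([[-8.41106118e-01, -3.50770104e-01,  4.11704788e-01,
        -3.97101575e-03],
       [-5.40869978e-01,  5.46054693e-01, -6.39753030e-01,
         7.06243809e-01],
       [-4.07095052e-04, -7.60778947e-01, -6.49010961e-01,
         8.16436593e-01],
       [ 0.00000000e+00,  0.00000000e+00,  0.00000000e+00,
         1.00000000e+00]])}
{'t': 0.1, 'q': array([-1.26762578e+00,  2.59135454e-01,  2.08866605e-02,  1.33368297e+00,
        3.01285003e-06,  1.41819628e+00]), 'dq': array([-0.0005553 , -0.0008196 ,  0.0034037 ,  0.00163924, -0.00109839,
       -0.00012343]), 'tau': array([ 6.34890181e-03, -5.56693125e+01,  3.45070446e+01,  1.16523777e-02,
       -1.18161724e-04,  4.31240460e-05]), 'position': array([ 0.2420062 , -0.49361795,  0.20644616]), 'tcp_rot': array([-3.05926776e+00, -7.09486489e-01,  1.29381213e-04]), 'wrist_force': array([-0.24881056,  0.0026097 ,  0.02673502]), 'wrist_torque': array([ 0.0696246 , -0.0242525 ,  0.03956893]), 'width': 0.9991829507873132} -0.0187
```

View pics/top0.png

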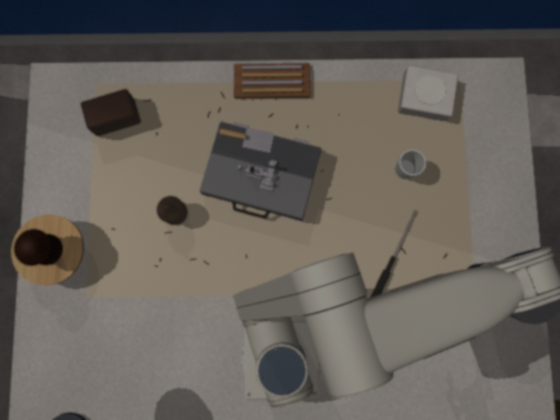

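View pics/side0.png

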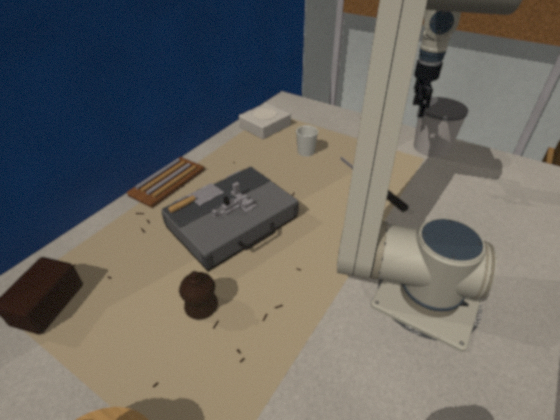

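The top view shows the case at about (262,170), with the catch near (262,173), the model at (172,210) and the pot at (411,165). I'll enlarge the case area.

Run:
```python
import cv2
a=cv2.imread("pics/top0.png")[115:230,190:335]; cv2.imwrite("pics/top0c.png",cv2.convertScaleAbs(cv2.resize(a,None,fx=5,fy=5,interpolation=cv2.INTER_CUBIC),alpha=1.8))
a=cv2.imread("pics/side0.png")[160:275,155:305]; cv2.imwrite("pics/side0c.png",cv2.convertScaleAbs(cv2.resize(a,None,fx=5,fy=5,interpolation=cv2.INTER_CUBIC),alpha=1.8))
```

```text
(no output)
```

View pics/top0c.png

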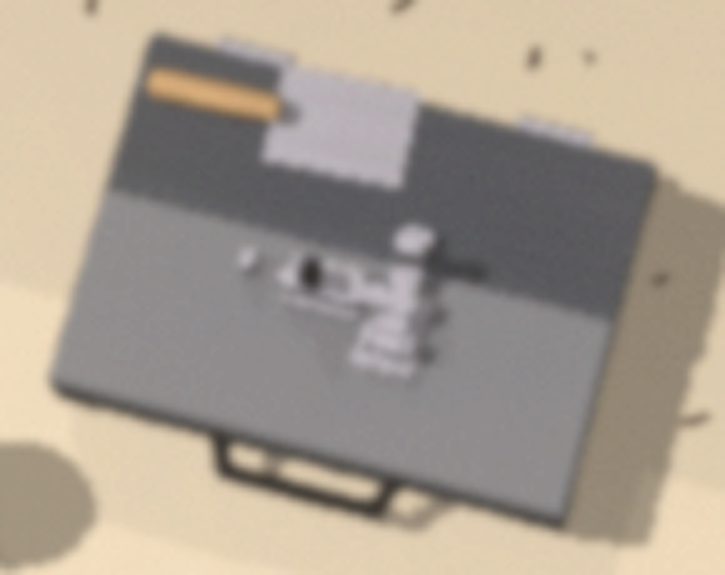

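View pics/side0c.png

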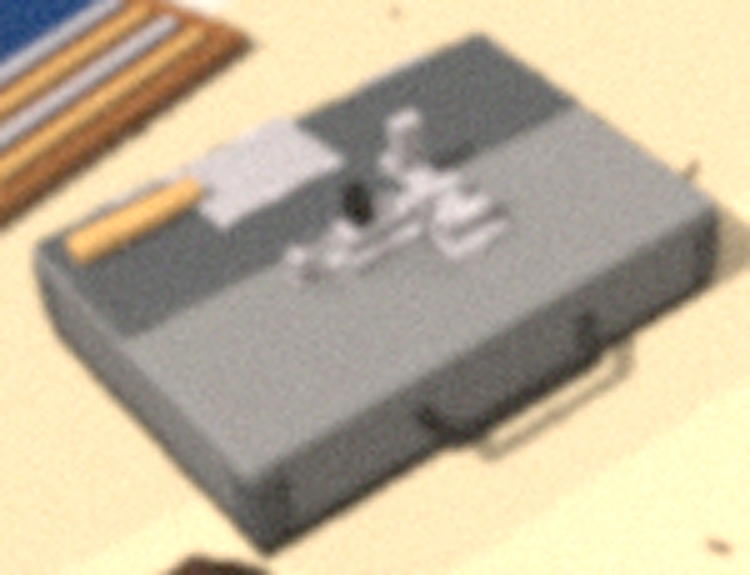

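```bash
cat > h.py <<'E'
from station import manip
import numpy as np, cv2
def ray(n,u,v):
    p=manip.camera_params(n); T=p["pose"]
    d=T[:3,:3]@np.array([(u-p["cx"])/p["fx"],(v-p["cy"])/p["fy"],1]); return T[:3,3],d
def onz(n,u,v,z):
    o,d=ray(n,u,v); return o+d*(z-o[2])/d[2]
def tri(a,b):
    o1,d1=ray("top",*a); o2,d2=ray("side",*b)
    A=np.c_[d1,-d2]; s=np.linalg.lstsq(A,o2-o1,rcond=None)[0]
    p,q=o1+d1*s[0],o2+d2*s[1]; return (p+q)/2, np.linalg.norm(p-q)*1000
def proj(n,X):
    p=manip.camera_params(n);T=p["pose"];c=T[:3,:3].T@(np.array(X)-T[:3,3]);return p["fx"]*c[0]/c[2]+p["cx"],p["fy"]*c[1]/c[2]+p["cy"]
E
python3 - <<'E'
from h import *
im=cv2.imread("pics/top0.png"); hsv=cv2.cvtColor(im,cv2.COLOR_BGR2HSV)
for r in [(130,170),(170,150),(200,195),(193,230),(165,230),(141,250),(139,228)]: print(r,im[r],hsv[r])
b=im[:,:,0].astype(int); r=im[:,:,2].astype(int)
# profile
print('col 225 rows 185-210', [tuple(im[y,225]) for y in range(188,206)])
print('row 170 left', [tuple(im[170,x]) for x in range(198,216)])
print('row 185 right', [tuple(im[175,x]) for x in range(302,322)])
E
```

```text
(130, 170) [ 98 114 124] [ 18  53 124]
(170, 150) [106 124 135] [ 19  55 135]
(200, 195) [105 122 133] [ 18  54 133]
(193, 230) [79 79 80] [ 0  3 80]
(165, 230) [78 78 79] [ 0  3 79]
(141, 250) [102  99 103] [158  10 103]
(139, 228) [52 51 52] [150   5  52]
col 225 rows 185-210 [(np.uint8(79), np.uint8(78), np.uint8(80)), (np.uint8(79), np.uint8(78), np.uint8(80)), (np.uint8(80), np.uint8(79), np.uint8(81)), (np.uint8(79), np.uint8(78), np.uint8(80)), (np.uint8(79), np.uint8(79), np.uint8(81)), (np.uint8(79), np.uint8(78), np.uint8(80)), (np.uint8(79), np.uint8(78), np.uint8(80)), (np.uint8(78), np.uint8(77), np.uint8(79)), (np.uint8(75), np.uint8(75), np.uint8(77)), (np.uint8(66), np.uint8(66), np.uint8(67)), (np.uint8(55), np.uint8(56), np.uint8(57)), (np.uint8(49), np.uint8(52), np.uint8(55)), (np.uint8(61), np.uint8(69), np.uint8(75)), (np.uint8(82), np.uint8(94), np.uint8(103)), (np.uint8(95), np.uint8(109), np.uint8(120)), (np.uint8(98), np.uint8(114), np.uint8(125)), (np.uint8(99), np.uint8(115), np.uint8(125)), (np.uint8(100), np.uint8(115), np.uint8(126))]
row 170 left [(np.
[... 997 characters left out ...]
.uint8(53), np.uint8(51), np.uint8(51)), (np.uint8(52), np.uint8(51), np.uint8(51)), (np.uint8(52), np.uint8(50), np.uint8(50)), (np.uint8(53), np.uint8(51), np.uint8(52)), (np.uint8(52), np.uint8(51), np.uint8(51)), (np.uint8(52), np.uint8(50), np.uint8(51)), (np.uint8(51), np.uint8(51), np.uint8(51)), (np.uint8(49), np.uint8(50), np.uint8(52)), (np.uint8(52), np.uint8(57), np.uint8(62)), (np.uint8(59), np.uint8(67), np.uint8(73)), (np.uint8(63), np.uint8(73), np.uint8(80)), (np.uint8(64), np.uint8(74), np.uint8(82)), (np.uint8(64), np.uint8(74), np.uint8(81)), (np.uint8(64), np.uint8(75), np.uint8(82)), (np.uint8(64), np.uint8(75), np.uint8(82)), (np.uint8(63), np.uint8(74), np.uint8(81))]
```

Run:
```python
from h import *
im=cv2.imread("pics/top0.png").astype(float); 
sat=(im[:,:,2]-im[:,:,0])/im[:,:,2]; g=im[:,:,1]
def cross(vals,th):
    for i in range(len(vals)-1):
        if (vals[i]-th)*(vals[i+1]-th)<=0 and vals[i]!=vals[i+1]: return i+(th-vals[i])/(vals[i+1]-vals[i])
L=[(195+cross(sat[y,195:],.11),y) for y in range(130,186)]
R=[(335-cross(sat[y,335:200:-1],.11),y) for y in range(155,212)]
F=[(x,180+cross(g[180:,x],66)) for x in list(range(212,230))+list(range(272,298))]
B=[(x,195-cross(g[195:100:-1,x],66)) for x in list(range(215,232))+list(range(290,308))]
def fit(P):
    P=np.array(P,np.float32); 
    l=cv2.fitLine(P,cv2.DIST_HUBER,0,.01,.01).ravel()
    n=np.array([-l[1],l[0]]); e=(P-l[2:])@n; print('rms',e.std()); return l
def w(l,z):
    a=onz("top",*(l[2:]-30*l[:2]),z);b=onz("top",*(l[2:]+30*l[:2]),z); d=(b-a)[:2]/np.linalg.norm((b-a)[:2]);return a[:2],d
e=[w(fit(P),z) for P,z in((L,.075),(R,.075),(F,.075),(B,.0785))]
ang=[]
for i,(a,d) in enumerate(e):
    t=np.degrees(np.arctan2(d[1],d[0])); t=t if i<2 else t-90
    ang.append((t+90)%180-90); print(i,a,ang[-1])
th=np.radians(np.mean(ang)); ex=np.array([np.cos(th),np.sin(th)]); ey=np.array([-ex[1],ex[0]])
yl,yr=ey@e[0][0],ey@e[1][0]; xf=ex@e[2][0]; xb=ex@e[3][0]
# use mid points for offsets
def mid(l,z): return onz("top",l[2],l[3],z)[:2]
m=[mid(cv2.fitLine(np.array(P,np.float32),cv2.DIST_HUBER,0,.01,.01).ravel(),z) for P,z in((L,.075),(R,.075),(F,.075),(B,.0785))]
yl,yr,xf,xb=ey@m[0],ey@m[1],ex@m[2],ex@m[3]
print('width',yl-yr,'front->lid',xb-xf,'(131) th',np.degrees(th))
cx=((xf+.120)+(xb-.011))/2; cy=(yl+yr)/2
C=ex*cx+ey*cy; print('case',C, 'cx alts',xf+.12,xb-.011)
P=C+ex*-.015+ey*-.040; print('P',P)
np.savez('case.npz',C=C,th=th,P=P)
for n,o in dict(grip=(-2,61,49),padtop=(26,0,54),post=(-2,98.5,22),fl=(-105,210,0),fr=(-105,-130,0)).items():
    X=np.r_[P+ex*o[0]/1e3+ey*o[1]/1e3,.075+o[2]/1e3]
    print(n,X.round(4),np.round(proj("top",X),1),np.round(proj("side",X),1))
```

```text
rms 4.790342
rms 0.10349603
rms 8.271823
rms 11.084963
0 [0.54256509 0.24628603] -16.29806254647218
1 [ 0.4469289  -0.07548621] -15.615195198188061
2 [0.49224238 0.12500388] -15.82971327558846
3 [0.60905311 0.07326779] -15.87539550050684
width 0.3345146286889556 front->lid 0.1264417256499349 (131) th -15.904591630188884
case [0.59530168 0.05665421] cx alts 0.5592669702978443 0.5547086959477793
P [0.56991443 0.02229598]
grip [0.5847 0.0815 0.124 ] [252.2 168.3] [227.2 196.8]
padtop [0.5949 0.0152 0.129 ] [273.7 164.5] [238.4 182.5]
post [0.595  0.1176 0.097 ] [241.1 167.3] [217.4 209.6]
fl [0.5265 0.253  0.075 ] [198.7 190.6] [204.8 254.1]
fr [ 0.4333 -0.074   0.075 ] [302.9 218.6] [299.6 199.1]
```

Run:
```python
from h import *
im=cv2.imread("pics/top0.png").astype(float); 
sat=(im[:,:,2]-im[:,:,0])/im[:,:,2]; g=im[:,:,1]
def cross(vals,th):
    for i in range(len(vals)-1):
        if (vals[i]-th)*(vals[i+1]-th)<=0 and vals[i]!=vals[i+1]: return i+(th-vals[i])/(vals[i+1]-vals[i])
    return np.nan
# approx lines from crop: left (155,35)-(55,385) ; search +-6 px
def xs(p,q,horizontal,img,th,n=40):
    p=np.array(p)/5+(190,115)-.4;q=np.array(q)/5+(190,115)-.4; out=[]
    for s in np.linspace(.08,.92,n):
        c=p+(q-p)*s
        t=np.arange(-4.5,4.51,.25)
        pts=np.stack([c[0]+t*(1 if horizontal else 0),c[1]+t*(0 if horizontal else 1)],-1).astype(np.float32)
        v=cv2.remap(img.astype(np.float32),pts[None,:,0].copy(),pts[None,:,1].copy(),cv2.INTER_LINEAR)[0]
        k=cross(v,th)
        if k==k: out.append(c+np.array([1,0] if horizontal else [0,1])*(-4.5+.25*k))
    P=np.array(out,np.float32)
    for _ in range(4):
        l=cv2.fitLine(P,cv2.DIST_HUBER,0,.01,.01).ravel(); e=(P-l[2:])@np.array([-l[1],l[0]]); P=P[abs(e)<max(.3,2.5*np.median(abs(e)))]
    print(len(P),e.std(),l); return l
Ls=[(xs((152,40),(57,375),True,sat,.11),.075),(xs((655,170),(570,505),True,sat,.11),.075),
 (xs((65,385),(560,512),False,g,66),.075),(xs((120,193),(600,318),False,g,66),.0785)]
ang=[];m=[]
for i,(l,z) in enumerate(Ls):
    a=onz("top",*(l[2:]-30*l[:2]),z);b=onz("top",*(l[2:]+30*l[:2]),z);d=b-a
    t=np.degrees(np.arctan2(d[1],d[0]))-(90 if i>1 else 0); ang.append((t+90)%180-90); m.append(onz("top",*l[2:],z)[:2])
print(ang)
th=np.radians(np.mean(ang)); ex=np.array([np.cos(th),np.sin(th)]); ey=np.array([-ex[1],ex[0]])
yl,yr,xf,xb=ey@m[0],ey@m[1],ex@m[2],ex@m[3]
print('width',yl-yr,'front->lid',xb-xf,'(131) th',np.degrees(th))
C=ex*((xf+.120)+(xb-.011))/2+ey*(yl+yr)/2
P=C+ex*-.015+ey*-.040; print('C',C,'P',P)
np.savez('case.npz',C=C,th=th,P=P)
for n,o in dict(grip=(-2,61,49),padtop=(26,0,54),post=(-2,98.5,22),fl=(-105,210,0),fr=(-105,-130,0)).items():
    X=np.r_[P+ex*o[0]/1e3+ey*o[1]/1e3,.075+o[2]/1e3]
    print(n,X.round(4),'top',((np.array(proj("top",X))-(190,115)+.4)*5).round(),'side',((np.array(proj("side",X))-(155,160)+.4)*5).round())
```

```text
35 0.11626017 [  0.29291424  -0.95613873 208.87743    159.56339   ]
40 0.09988561 [ 2.5265959e-01 -9.6755522e-01  3.1170850e+02  1.8224431e+02]
40 0.045101162 [  0.9660354   0.2584096 250.82062   203.88393  ]
31 0.115543745 [  0.96624047   0.25764197 253.536      163.61896   ]
[np.float64(-16.272521695798375), np.float64(-15.571699370551187), np.float64(-15.823912196609001), np.float64(-15.947375122906578)]
width 0.3346357022598456 front->lid 0.1263853158998307 (131) th -15.903877096466287
C [0.59529062 0.05675569] P [0.56990381 0.02239715]
grip [0.5847 0.0816 0.124 ] top [313. 269.] side [363. 186.]
padtop [0.5949 0.0153 0.129 ] top [420. 249.] side [419. 115.]
post [0.595  0.1177 0.097 ] top [257. 263.] side [314. 250.]
fl [0.5265 0.2531 0.075 ] top [ 46. 380.] side [251. 473.]
fr [ 0.4333 -0.0739  0.075 ] top [566. 520.] side [725. 197.]
```

The predictions overlay well, but the grip sits about 2 mm nearer in x, because the case's rounded edges bias the fit. The post and paddle sit about 6 mm further to +y than nominal. I'll zoom in on the catch in both views to measure this better.

Run:
```python
import cv2,numpy as np
a=cv2.imread("pics/top0.png")[152:198,230:294]; cv2.imwrite("pics/top0d.png",cv2.convertScaleAbs(cv2.resize(a,None,fx=12,fy=12,interpolation=cv2.INTER_CUBIC),alpha=1.8))
a=cv2.imread("pics/side0.png")[176:222,205:265]; cv2.imwrite("pics/side0d.png",cv2.convertScaleAbs(cv2.resize(a,None,fx=12,fy=12,interpolation=cv2.INTER_CUBIC),alpha=1.8))
```

```text
(no output)
```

View pics/top0d.png

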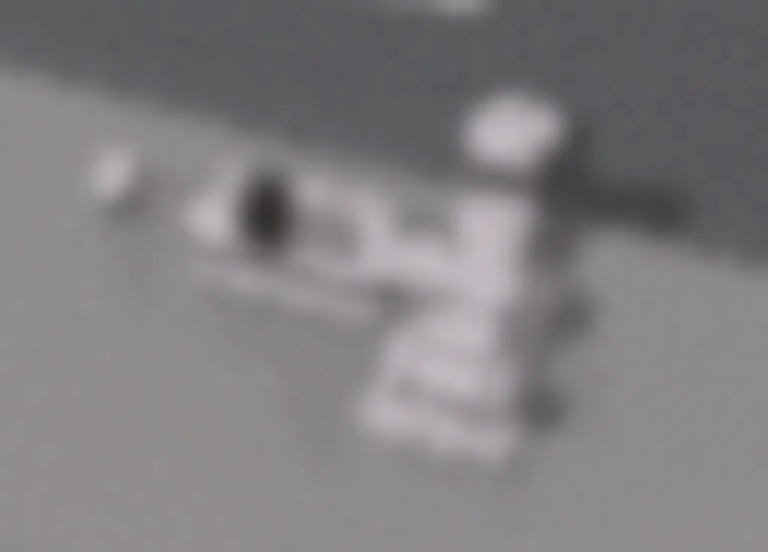

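View pics/side0d.png

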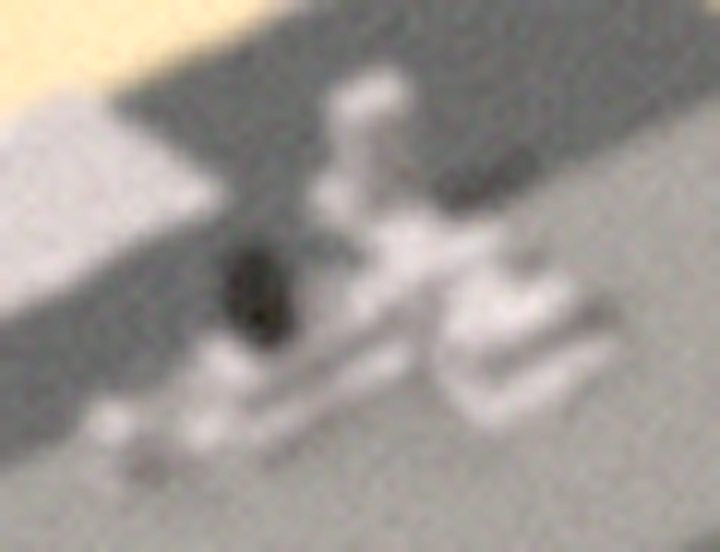

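Run:
```python
from h import *
d=np.load('case.npz');P=d['P'];th=float(d['th']);ex=np.array([np.cos(th),np.sin(th)]);ey=np.array([-ex[1],ex[0]])
P=P-.002*ex
T=lambda u,v:(u/12-.46+230,v/12-.46+152); S=lambda u,v:(u/12-.46+205,v/12-.46+176)
def loc(X): return (np.r_[ex@(X[:2]-P),ey@(X[:2]-P),X[2]-.075]*1000).round(1)
for n,a,b,z,nom in (("paddle",(514,130),(376,95),54,"26,0"),("grip",(266,200),(256,270),49,"-2,61"),("post",(112,172),(111,415),22,"-2,98.5")):
    z=.075+z/1e3; X,e=tri(T(*a),S(*b))
    print(n,nom,'tri',loc(X),round(e,1),'top',loc(onz("top",*T(*a),z)),'side',loc(onz("side",*S(*b),z)))
for n,(r,c) in dict(model=(172,208),pot=(411,163)).items(): print(n,onz("top",r,c,.1))
np.savez('case.npz',C=d['C'],th=th,P=P); print(P)
```

```text
paddle 26,0 tri [34.1  5.7 50. ] 0.5 top [33.3  5.6 54. ] side [29.4  8.4 54. ]
grip -2,61 tri [ 1.7 63.7 44.7] 2.1 top [ 0.1 62.4 49. ] side [-1.9 67.  49. ]
post -2,98.5 tri [  3.1 107.1  22.7] 2.2 top [  2.5 106.4  22. ] side [  4.8 107.5  22. ]
model [0.46807115 0.33095416 0.1       ]
pot [ 0.60151268 -0.41434453  0.1       ]
[0.56798036 0.02294519]
```

```bash
cat >> h.py <<'E'
from scipy.spatial.transform import Rotation as R
_d=np.load('case.npz');P=_d['P'];th=float(_d['th']);ex=np.array([np.cos(th),np.sin(th)]);ey=np.array([-ex[1],ex[0]])
def W(x,y,z): return np.r_[P+ex*x/1e3+ey*y/1e3,.075+z/1e3]
def fromP(X): return (np.r_[ex@(X[:2]-P),ey@(X[:2]-P),X[2]-.075]*1000).round(1)
Rt=R.from_matrix(np.c_[np.r_[-ex,0],np.r_[ey,0],[0,0,-1]])
def shift(X,Rg=Rt):
    s=manip.read_state(); R0=R.from_rotvec(s["tcp_rot"])
    return R0.inv().apply(X-s["position"]).round(4), (R0.inv()*Rg).as_rotvec(degrees=True).round(2)
E
python3 - <<'E'
from h import *
print(shift(W(-1,63,130)),W(-1,63,130))
E
```

```text
(array([ 0.5615, -0.3678,  0.002 ]), array([-2.0000e-02, -8.0000e-02, -1.3798e+02])) [0.58428217 0.08380775 0.205     ]
```

Request:
{"api": "apply_moves", "payload": {"plan": [[0.02,-0.013,-0.03,0,0,-10,0.045],[0.06,-0.039,-0.05,0,0,-20,0.045],[0.1,-0.066,-0.06,0,0,-30,0.045],[0.14,-0.092,-0.06,0,0,-40,0.045],[0.18,-0.118,-0.06,0,0,-50,0.045],[0.22,-0.144,-0.06,0,0,-60,0.045],[0.26,-0.17,-0.06,0,0,-70,0.045],[0.3,-0.197,-0.06,0,0,-80,0.045],[0.34,-0.223,-0.06,0,0,-90,0.045],[0.38,-0.249,-0.06,0,0,-100,0.045],[0.42,-0.275,-0.06,0,0,-110,0.045],[0.46,-0.301,-0.05,0,0,-120,0.045],[0.5,-0.328,-0.03,0,0,-130,0.045],[0.54,-0.354,-0.01,0,0,-138,0.045],[0.5615,-0.3678,0.002,0,0,-138,0.045],[0.5615,-0.3678,0.002,0,0,-138,0.045],[0.5615,-0.3678,0.002,0,0,-138,0.045]]}}

```text
t: 2.22
position: [0.5841, 0.0831, 0.2051]
tcp_rot: [-0.434, -3.111, 0.0]
wrist_force: [0.6, -0.9, -0.3]
width: 0.53
```

Request:
{"api": "apply_moves", "payload": {"plan": [[0,0.0007,0.03,0,0,0,0.045],[0,0.0007,0.06,0,0,0,0.045],[0,0.0007,0.07,0,0,0,0.045],[0,0.0007,0.07,0,0,0,0.045]]}}

```text
t: 2.72
position: [0.5845, 0.0836, 0.1355]
tcp_rot: [0.436, 3.111, -0.0]
wrist_force: [-0.1, -0.6, 0.4]
width: 0.528
```

Run:
```python
from h import *
s=manip.read_state();print(s["t"],fromP(s["position"]),s["wrist_force"],s["width"])
a=manip.read_camera("top")[135:205,215:305,::-1];b=manip.read_camera("side")[140:225,190:280,::-1]
z=lambda i:cv2.convertScaleAbs(cv2.resize(i,(390,390*i.shape[0]//i.shape[1]),interpolation=cv2.INTER_CUBIC),alpha=1.8)
a=z(a);b=z(b);h=max(len(a),len(b));o=np.zeros((h,780,3),np.uint8);o[:len(a),:390]=a;o[:len(b),390:]=b
cv2.imwrite("pics/p1.png",o)
```

```text
2.725 [-0.7 62.8 60.5] [-0.08190355 -0.58800626  0.38440061] 0.5276604053517725
```

View pics/p1.png

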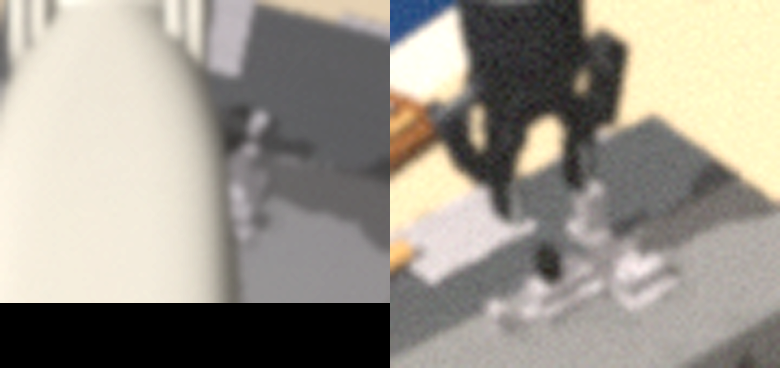

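The side picture shows the open fingertips at about (515,215) and (580,190), astride the black grip at (548,265). Next I lower them around the grip.

Request:
{"api": "apply_moves", "payload": {"plan": [[0,0,0.01,0,0,0,0.045],[0,0,0.02,0,0,0,0.045],[0,0,0.03,0,0,0,0.045],[0,0,0.031,0,0,0,0.045]]}}

```text
t: 3.32
position: [0.584, 0.0843, 0.1028]
tcp_rot: [-0.434, -3.11, 0.0]
wrist_force: [-0.6, -0.4, 0.1]
width: 0.527
```

```bash
cat > look.py <<'E'
from h import *
import sys
s=manip.read_state();print(s["t"],fromP(s["position"]),'F case',(ex@s["wrist_force"][:2]).round(2),(ey@s["wrist_force"][:2]).round(2),s["wrist_force"][2].round(2),s["width"])
b=manip.read_camera("side")[140:225,190:280,::-1]
cv2.imwrite(sys.argv[1],cv2.convertScaleAbs(cv2.resize(b,None,fx=7,fy=7,interpolation=cv2.INTER_CUBIC),alpha=1.8))
E
python3 look.py pics/p2.png
```

```text
3.325 [-1.4 63.4 27.8] F case -0.52 -0.52 0.13 0.5267154944283265
```

View pics/p2.png

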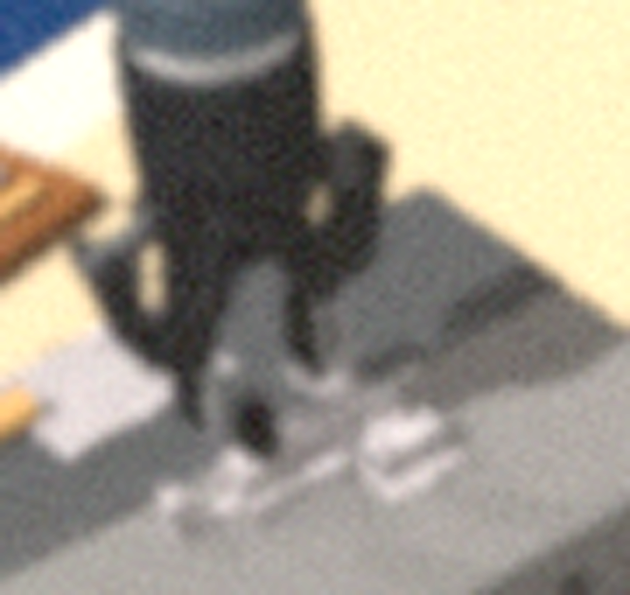

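Request:
{"api": "apply_moves", "payload": {"plan": [[0,0.004,0,0,0,0,0.045],[0,0.008,0,0,0,0,0.045],[0,0.01,0,0,0,0,0.045],[0,0.011,0,0,0,0,0.045]]}}

```text
t: 3.88
position: [0.5876, 0.0951, 0.1041]
tcp_rot: [0.434, 3.111, 0.0]
wrist_force: [0.1, -0.4, -0.4]
width: 0.529
```

```bash
cat > st.py <<'E'
from h import *
s=manip.read_state();print(s["t"],fromP(s["position"]),'F case',(ex@s["wrist_force"][:2]).round(2),(ey@s["wrist_force"][:2]).round(2),s["wrist_force"][2].round(2),s["width"].round(4), 'Tq',s["wrist_torque"].round(2))
E
python3 st.py
```

```text
Traceback (most recent call last):
  File "st.py", line 2, in <module>
    s=manip.read_state();print(s["t"],fromP(s["position"]),'F case',(ex@s["wrist_force"][:2]).round(2),(ey@s["wrist_force"][:2]).round(2),s["wrist_force"][2].round(2),s["width"].round(4), 'Tq',s["wrist_torque"].round(2))
                                                                                                                                                                       ^^^^^^^^^^^^^^^^
AttributeError: 'float' object has no attribute 'round'
```

Request:
{"api": "apply_moves", "payload": {"plan": [[0,0.001,0,0,0,0,0.045],[0,0.002,0,0,0,0,0.045],[0,0.003,0,0,0,0,0.045]]}}

```text
t: 4.25
position: [0.5884, 0.0977, 0.104]
tcp_rot: [-0.434, -3.111, 0.0]
wrist_force: [-0.3, 0.5, -0.0]
width: 0.524
```

```bash
python3 st.py
```

```text
Traceback (most recent call last):
  File "st.py", line 2, in <module>
    s=manip.read_state();print(s["t"],fromP(s["position"]),'F case',(ex@s["wrist_force"][:2]).round(2),(ey@s["wrist_force"][:2]).round(2),s["wrist_force"][2].round(2),s["width"].round(4), 'Tq',s["wrist_torque"].round(2))
                                                                                                                                                                       ^^^^^^^^^^^^^^^^
AttributeError: 'float' object has no attribute 'round'
```

Request:
{"api": "apply_moves", "payload": {"plan": [[0,0.001,0,0,0,0,0.045],[0,0.002,0,0,0,0,0.045],[0,0.003,0,0,0,0,0.045]]}}

```text
t: 4.62
position: [0.5893, 0.1006, 0.104]
tcp_rot: [0.434, 3.111, 0.0]
wrist_force: [1.0, 0.1, -0.3]
width: 0.525
```

```bash
python3 st.py
```

```text
Traceback (most recent call last):
  File "st.py", line 2, in <module>
    s=manip.read_state();print(s["t"],fromP(s["position"]),'F case',(ex@s["wrist_force"][:2]).round(2),(ey@s["wrist_force"][:2]).round(2),s["wrist_force"][2].round(2),s["width"].round(4), 'Tq',s["wrist_torque"].round(2))
                                                                                                                                                                       ^^^^^^^^^^^^^^^^
AttributeError: 'float' object has no attribute 'round'
```

```bash
sed -i 's/s\["width"\].round(4)/round(s["width"],4)/' st.py; python3 st.py
```

```text
4.625 [-0.8 80.5 29. ] F case 0.97 0.33 -0.32 0.525 Tq [ 0.06  0.02 -0.01]
```

Request:
{"api": "apply_moves", "payload": {"plan": [[0,0.001,0,0,0,0,0.045],[0,0.002,0,0,0,0,0.045]]}}

```text
t: 4.88
position: [0.5898, 0.1026, 0.104]
tcp_rot: [-0.434, -3.111, -0.0]
wrist_force: [-0.7, 0.2, 0.3]
width: 0.53
```

```bash
python3 st.py
```

```text
4.875 [-0.9 82.6 29. ] F case -0.73 -0.01 0.32 0.5304 Tq [0.04 0.01 0.01]
```

Request:
{"api": "apply_moves", "payload": {"plan": [[0,0.001,0,0,0,0,0.045],[0,0.002,0,0,0,0,0.045]]}}

```text
t: 5.12
position: [0.5903, 0.1045, 0.104]
tcp_rot: [-0.434, -3.111, 0.0]
wrist_force: [-0.1, 0.2, 0.7]
width: 0.527
```

```bash
python3 st.py
```

```text
5.125 [-0.8 84.5 29. ] F case -0.19 0.2 0.7 0.5274 Tq [0.02 0.01 0.02]
```

```bash
python3 look.py pics/p3.png
```

```text
5.125 [-0.8 84.5 29. ] F case -0.19 0.2 0.7 0.5274389272143064
```

View pics/p3.png

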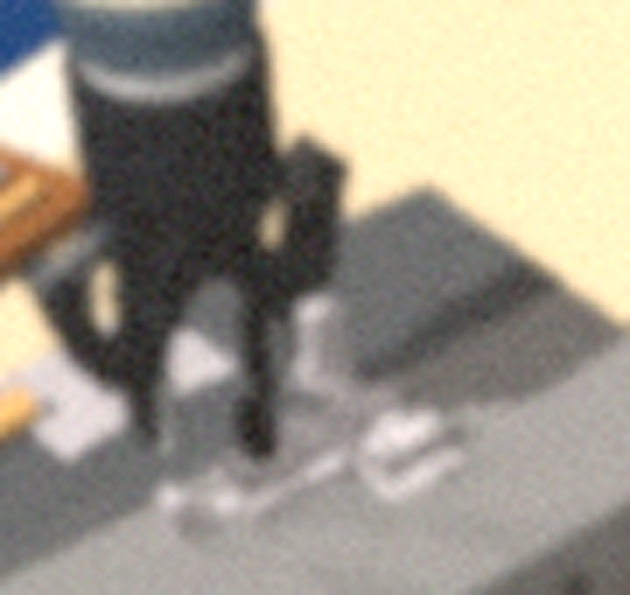

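Run:
```python
from h import *
f=lambda *a:((np.array(proj("side",W(*a)))-(190,140)+.43)*7).round()
for z in(24,29,35,42,50): print(z,'p2 -y finger',f(-1,63.4-22.5-6,z),'+y',f(-1,63.4+28.5,z),'p3 -y',f(-1,84.5-28.5,z),'+y',f(-1,84.5+28.5,z))
print('grip top',f(-2,61,49),'bottom',f(-2,61,24), 'pads x edge', f(-12,84.5-28.5,29),f(10,84.5-28.5,29))
print('padtop',f(26,0,54))
```

```text
24 p2 -y finger [321. 422.] +y [209. 481.] p3 -y [280. 443.] +y [165. 503.]
29 p2 -y finger [320. 413.] +y [207. 471.] p3 -y [279. 434.] +y [164. 494.]
35 p2 -y finger [319. 402.] +y [206. 460.] p3 -y [278. 423.] +y [162. 483.]
42 p2 -y finger [318. 389.] +y [204. 447.] p3 -y [276. 410.] +y [160. 470.]
50 p2 -y finger [316. 374.] +y [202. 432.] p3 -y [275. 395.] +y [158. 455.]
grip top [266. 403.] bottom [272. 450.] pads x edge [295. 447.] [264. 421.]
padtop [345. 303.]
```

Request:
{"api": "apply_moves", "payload": {"plan": [[0,0.001,0,0,0,0,0.045],[0,0.002,0,0,0,0,0.045]]}}

```text
t: 5.42
position: [0.5909, 0.1064, 0.104]
tcp_rot: [0.434, 3.111, 0.0]
wrist_force: [0.2, 0.2, -0.4]
width: 0.526
```

```bash
python3 st.py
```

```text
5.425 [-0.8 86.5 29. ] F case 0.11 0.24 -0.44 0.5263 Tq [-0.02 -0.02  0.04]
```

Request:
{"api": "apply_moves", "payload": {"plan": [[0,0.001,0,0,0,0,0.045],[0,0.002,0,0,0,0,0.045]]}}

```text
t: 5.68
position: [0.5914, 0.1083, 0.104]
tcp_rot: [0.434, 3.111, -0.0]
wrist_force: [0.4, 0.5, -1.2]
width: 0.525
```

```bash
python3 look.py pics/p4.png
```

```text
5.675 [-0.9 88.5 29. ] F case 0.23 0.62 -1.17 0.5245929132801812
```

View pics/p4.png

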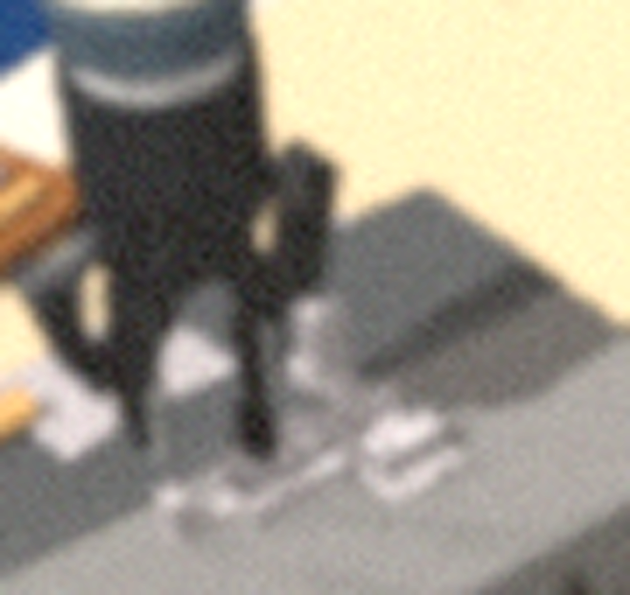

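Run:
```python
from h import *
for n,(u,v),y in (("p2 +y",(195,422),63.4+28),("p2 -y",(310,362),63.4-28),("p4 +y",(138,442),88.5+28)):
    for z in (29,35,42,50,58): print(n,z,fromP(onz("side",190+u/7-.43,140+v/7-.43,.075+z/1e3)),'y exp',y)
# current top view
a=manip.read_camera("top")[115:230,190:335,::-1]
cv2.imwrite("pics/t4.png",cv2.convertScaleAbs(cv2.resize(a,None,fx=5,fy=5,interpolation=cv2.INTER_CUBIC),alpha=1.8))
```

```text
p2 +y 29 [28.8 77.9 29. ] y exp 91.4
p2 +y 35 [22.4 81.4 35. ] y exp 91.4
p2 +y 42 [14.8 85.6 42. ] y exp 91.4
p2 +y 50 [ 6.2 90.3 50. ] y exp 91.4
p2 +y 58 [-2.4 95.1 58. ] y exp 91.4
p2 -y 29 [29.8 18.  29. ] y exp 35.4
p2 -y 35 [23.3 22.1 35. ] y exp 35.4
p2 -y 42 [15.8 26.8 42. ] y exp 35.4
p2 -y 50 [ 7.2 32.3 50. ] y exp 35.4
p2 -y 58 [-1.4 37.7 58. ] y exp 35.4
p4 +y 29 [ 33.6 102.9  29. ] y exp 116.5
p4 +y 35 [ 27.1 106.3  35. ] y exp 116.5
p4 +y 42 [ 19.5 110.2  42. ] y exp 116.5
p4 +y 50 [ 10.9 114.6  50. ] y exp 116.5
p4 +y 58 [  2.2 119.1  58. ] y exp 116.5
```

View pics/t4.png

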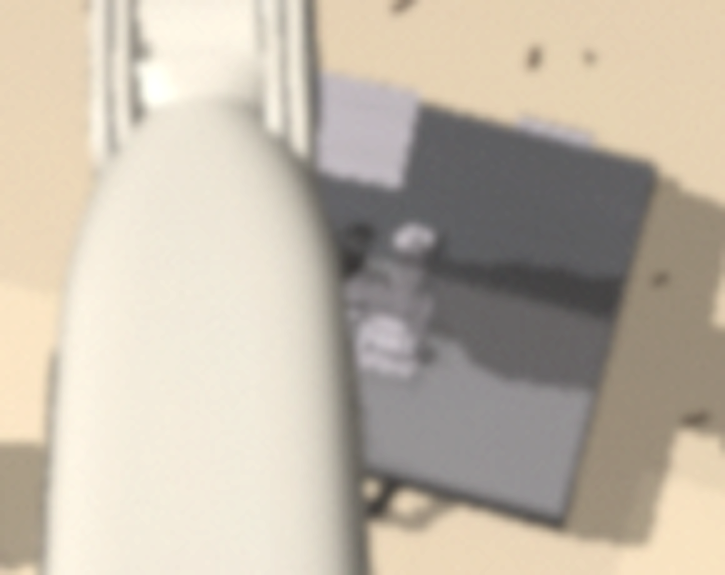

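Run:
```python
from h import *
im=np.mean([manip.read_camera("side").astype(float) for _ in range(4)],0)[185:215,200:250,::-1]
im=np.clip((im-10)*2.6,0,255).astype(np.uint8)
cv2.imwrite("pics/s5.png",cv2.resize(im,None,fx=15,fy=15,interpolation=cv2.INTER_CUBIC))
```

```text
(no output)
```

View pics/s5.png

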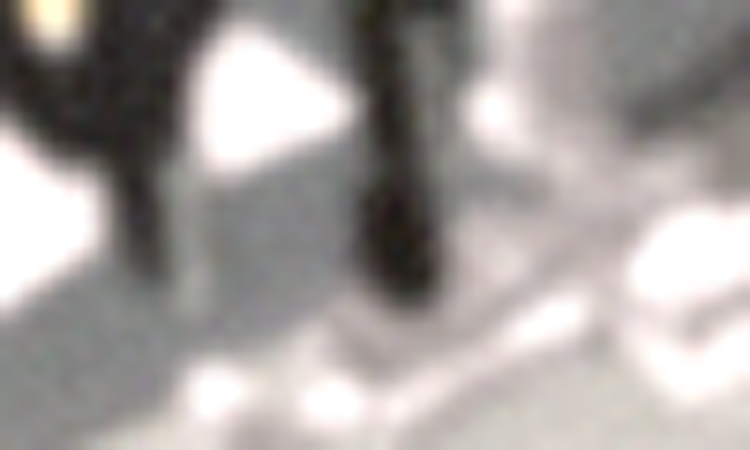

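Run:
```python
from h import *
for n,(u,v) in (("pad bottom",(195,312)),("dark bottom",(150,280)),("grip bot",(410,305)),("grip top L",(365,190))):
    for z in (24,29,35,42,50,58): print(n,z,fromP(onz("side",200+u/15-.47,185+v/15-.47,.075+z/1e3)))
print((np.array(proj("side",W(-2,61,49)))-(200,185)+.47)*15,(np.array(proj("side",W(-9,61,24)))-(200,185)+.47)*15)
```

```text
pad bottom 24 [22.9 99.6 24. ]
pad bottom 29 [ 17.6 102.3  29. ]
pad bottom 35 [ 11.2 105.7  35. ]
pad bottom 42 [  3.8 109.6  42. ]
pad bottom 50 [ -4.7 114.1  50. ]
pad bottom 58 [-13.2 118.5  58. ]
dark bottom 24 [ 36.7 100.8  24. ]
dark bottom 29 [ 31.3 103.6  29. ]
dark bottom 35 [ 24.8 106.9  35. ]
dark bottom 42 [ 17.3 110.8  42. ]
dark bottom 50 [  8.6 115.3  50. ]
dark bottom 58 [  0.  119.7  58. ]
grip bot 24 [-2.9 67.1 24. ]
grip bot 29 [-8.  70.2 29. ]
grip bot 35 [-14.2  73.8  35. ]
grip bot 42 [-21.4  78.   42. ]
grip bot 50 [-29.5  82.8  50. ]
grip bot 58 [-37.7  87.7  58. ]
grip top L 24 [31.8 53.6 24. ]
grip top L 29 [26.5 56.7 29. ]
grip top L 35 [20.1 60.4 35. ]
grip top L 42 [12.6 64.8 42. ]
grip top L 50 [ 4.  69.8 50. ]
grip top L 58 [-4.6 74.8 58. ]
[421.30216124 189.67908876] [454.2581517  306.66185972]
```

No contact was felt, and the view suggests the half-open fingertips sit above the grip. I'll switch to closed fingers, whose tips are the true TCP, and push from the -y side.

Request:
{"api": "apply_moves", "payload": {"plan": [[0,0,-0.02,0,0,0,0.045],[0,0,-0.04,0,0,0,0.0],[0,-0.02,-0.04,0,0,0,0.0],[0,-0.04,-0.04,0,0,0,0.0],[0,-0.055,-0.04,0,0,0,0.0],[0,-0.055,-0.04,0,0,0,0.0],[0,-0.055,-0.04,0,0,0,0.0]]}}

```text
t: 6.85
position: [0.5764, 0.0553, 0.1438]
tcp_rot: [-0.435, -3.111, -0.0]
wrist_force: [0.3, 0.1, 0.4]
width: -0.001
```

```bash
python3 st.py; python3 look.py pics/p6.png
```

```text
6.85 [-0.8 33.4 68.8] F case 0.29 0.19 0.39 -0.0007 Tq [-0.01 -0.01  0.02]
6.85 [-0.8 33.4 68.8] F case 0.29 0.19 0.39 -0.0006597682685864942
```

View pics/p6.png

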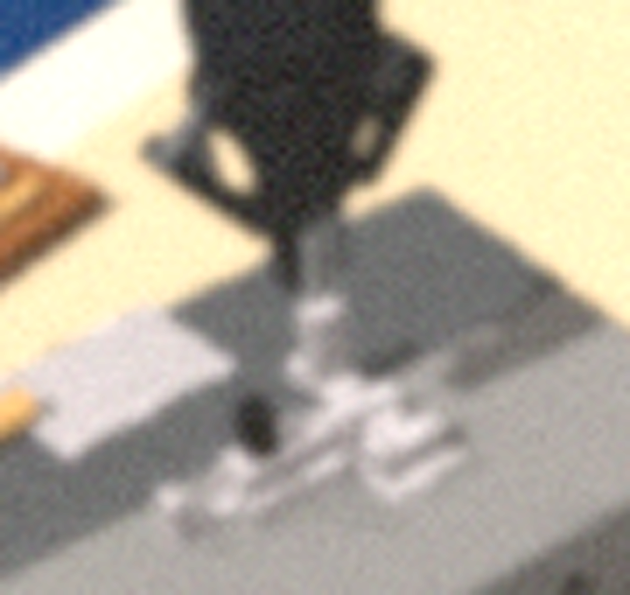

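Run:
```python
from h import *
f=lambda *a:((np.array(proj("side",W(*a)))-(190,140)+.43)*7).round()
print(f(-.8,33.4,69),f(-12,33.4,69),f(10,33.4,69), 'grip top c',f(-2,61,49),'b',f(-9,61,24),f(-9,67,24))
```

```text
[315. 336.] [332. 349.] [300. 324.] grip top c [266. 403.] b [282. 458.] [270. 464.]
```

Request:
{"api": "apply_moves", "payload": {"plan": [[0,0,0.015,0,0,0,0.0],[0,0,0.03,0,0,0,0.0],[0,0,0.038,0,0,0,0.0],[0,0,0.038,0,0,0,0.0]]}}

```text
t: 7.4
position: [0.5759, 0.0555, 0.105]
tcp_rot: [-0.434, -3.11, 0.0]
wrist_force: [0.7, -0.2, 0.8]
width: -0.004
```

```bash
python3 st.py;  python3 - <<'E'
from h import *
im=np.mean([manip.read_camera("side").astype(float) for _ in range(3)],0)[175:215,205:260,::-1]
im=np.clip((im-10)*2.4,0,255).astype(np.uint8)
cv2.imwrite("pics/s7.png",cv2.resize(im,None,fx=14,fy=14,interpolation=cv2.INTER_CUBIC))
f=lambda *a:((np.array(proj("side",W(*a)))-(205,175)+.46)*14).round()
print('tip corners',f(-12,33.4-14,30),f(-12,33.4+14,30),f(10,33.4+14,30),'z50',f(-12,33.4-14,50),f(-12,33.4+14,50))
E
```

```text
7.4 [-1.3 33.5 30. ] F case 0.73 -0.04 0.79 -0.0038 Tq [ 0.03  0.07 -0.01]
tip corners [522. 326.] [413. 383.] [352. 332.] z50 [515. 252.] [405. 309.]
```

View pics/s7.png

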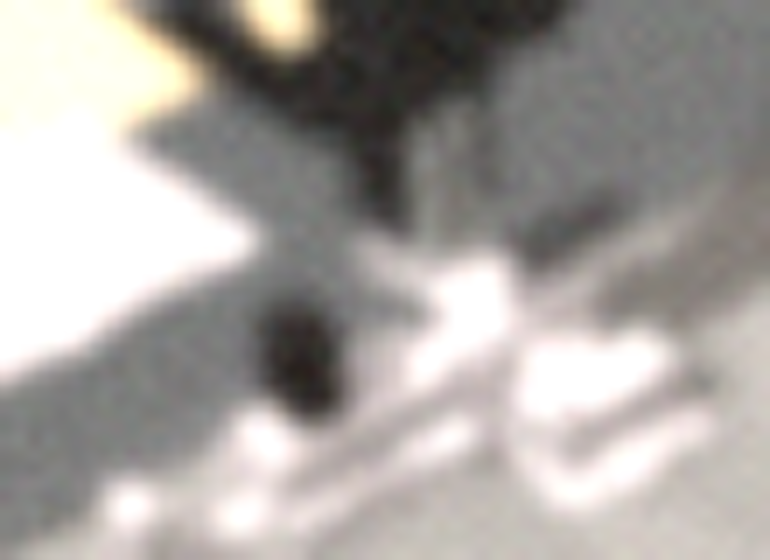

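Request:
{"api": "apply_moves", "payload": {"plan": [[0,0,0.005,0,0,0,0.0],[0,0,0.009,0,0,0,0.0],[0,0,0.012,0,0,0,0.0],[0,0,0.012,0,0,0,0.0]]}}

```text
t: 8.05
position: [0.5762, 0.0554, 0.0937]
tcp_rot: [-0.434, -3.111, 0.0]
wrist_force: [0.1, -0.0, -0.9]
width: 0.001
```

```bash
python3 st.py;  cat > s.py <<'E'
from h import *
import sys
im=np.mean([manip.read_camera("side").astype(float) for _ in range(2)],0)[175:215,205:260,::-1]
im=np.clip((im-10)*2.4,0,255).astype(np.uint8)
cv2.imwrite(sys.argv[1],cv2.resize(im,None,fx=14,fy=14,interpolation=cv2.INTER_CUBIC))
E
python3 s.py pics/s8.png
```

```text
8.05 [-1.  33.4 18.7] F case 0.06 -0.01 -0.88 0.0013 Tq [-0.08  0.    0.01]
```

View pics/s8.png

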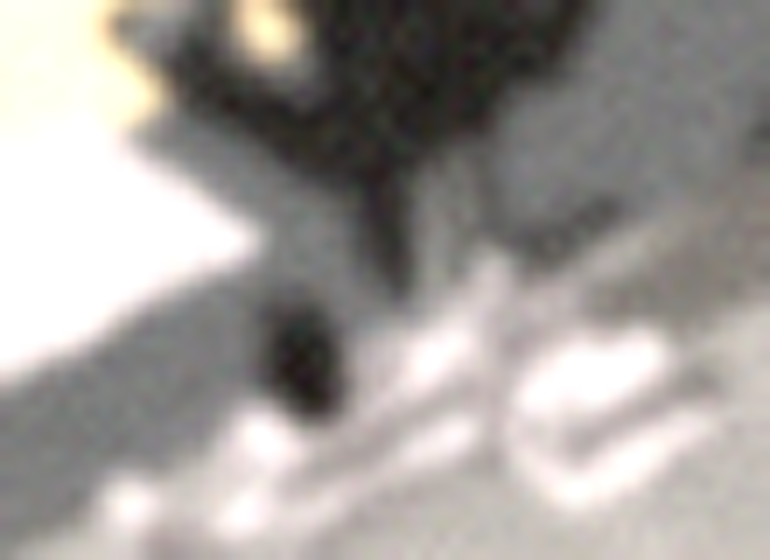

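Request:
{"api": "apply_moves", "payload": {"plan": [[0,0,0.002,0,0,0,0.0],[0,0,0.004,0,0,0,0.0]]}}

```text
t: 8.4
position: [0.5764, 0.0554, 0.0899]
tcp_rot: [0.434, 3.111, -0.0]
wrist_force: [-0.4, 0.0, -1.6]
width: -0.0
```

```bash
python3 st.py
```

```text
8.4 [-0.8 33.5 14.9] F case -0.39 -0.1 -1.61 -0.0005 Tq [-0.04  0.02  0.01]
```

Request:
{"api": "apply_moves", "payload": {"plan": [[0,0.002,0,0,0,0,0.0],[0,0.004,0,0,0,0,0.0],[0,0.005,0,0,0,0,0.0]]}}

```text
t: 8.78
position: [0.5778, 0.0604, 0.09]
tcp_rot: [0.434, 3.111, 0.0]
wrist_force: [-0.0, 0.4, -0.8]
width: 0.002
```

```bash
python3 st.py
```

```text
8.775 [-0.8 38.7 15. ] F case -0.11 0.34 -0.82 0.0018 Tq [-0.01  0.04 -0.  ]
```

Request:
{"api": "apply_moves", "payload": {"plan": [[0,0.001,0,0,0,0,0.0],[0,0.002,0,0,0,0,0.0],[0,0.003,0,0,0,0,0.0]]}}

```text
t: 9.15
position: [0.5786, 0.0631, 0.09]
tcp_rot: [0.434, 3.111, 0.0]
wrist_force: [0.0, 0.0, -0.5]
width: 0.005
```

```bash
python3 st.py
```

```text
9.15 [-0.8 41.5 15. ] F case 0.03 0.01 -0.55 0.0049 Tq [-0.05 -0.03  0.05]
```

Request:
{"api": "apply_moves", "payload": {"plan": [[0,0.001,0,0,0,0,0.0],[0,0.002,0,0,0,0,0.0],[0,0.003,0,0,0,0,0.0]]}}

```text
t: 9.52
position: [0.5794, 0.066, 0.09]
tcp_rot: [0.434, 3.111, 0.0]
wrist_force: [0.3, 0.8, 0.4]
width: -0.002
```

```bash
python3 st.py
```

```text
9.525 [-0.8 44.6 15. ] F case 0.09 0.81 0.42 -0.0023 Tq [0.   0.05 0.05]
```

Request:
{"api": "apply_moves", "payload": {"plan": [[0,0.001,0,0,0,0,0.0],[0,0.002,0,0,0,0,0.0]]}}

```text
t: 9.78
position: [0.5798, 0.0676, 0.0899]
tcp_rot: [-0.434, -3.111, 0.001]
wrist_force: [-0.8, -2.1, -0.1]
width: 0.002
```

```bash
python3 st.py
```

```text
9.775 [-0.8 46.2 14.9] F case -0.2 -2.21 -0.1 0.0024 Tq [-0.56  0.1   0.02]
```

Request:
{"api": "apply_moves", "payload": {"plan": [[0,0.001,0,0,0,0,0.0],[0,0.002,0,0,0,0,0.0]]}}

```text
t: 10.02
position: [0.5804, 0.0696, 0.0899]
tcp_rot: [-0.434, -3.111, 0.001]
wrist_force: [-0.2, -3.1, -1.1]
width: -0.002
```

```bash
python3 st.py; python3 s.py pics/s9.png
```

```text
10.025 [-0.9 48.3 14.9] F case 0.69 -3.01 -1.15 -0.0025 Tq [-0.57  0.13 -0.04]
```

View pics/s9.png

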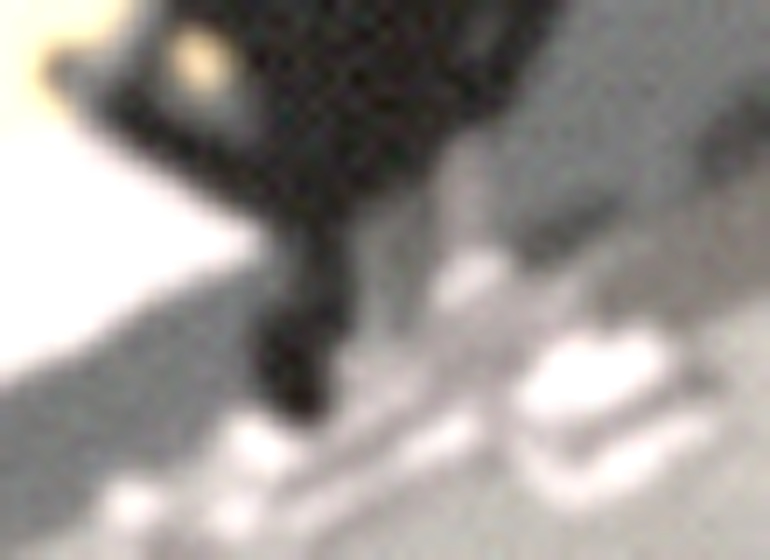

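Request:
{"api": "apply_moves", "payload": {"plan": [[0,0.001,0,0,0,0,0.0],[0,0.002,0,0,0,0,0.0],[0,0.003,0,0,0,0,0.0]]}}

```text
t: 10.5
position: [0.5813, 0.0728, 0.09]
tcp_rot: [-0.434, -3.111, 0.0]
wrist_force: [-1.2, -3.5, -0.8]
width: 0.0
```

```bash
python3 st.py
```

```text
10.5 [-0.9 51.6 15. ] F case -0.22 -3.65 -0.79 0.0005 Tq [-0.63  0.1   0.01]
```

Request:
{"api": "apply_moves", "payload": {"plan": [[0,0.001,0,0,0,0,0.0],[0,0.002,0,0,0,0,0.0],[0,0.003,0,0,0,0,0.0]]}}

```text
t: 10.88
position: [0.5821, 0.0756, 0.09]
tcp_rot: [-0.434, -3.111, -0.0]
wrist_force: [-1.5, -3.3, -0.8]
width: -0.001
```

```bash
python3 st.py
```

```text
10.875 [-0.9 54.5 15. ] F case -0.51 -3.58 -0.75 -0.0013 Tq [-0.58  0.12 -0.02]
```

Request:
{"api": "apply_moves", "payload": {"plan": [[0,0.001,0,0,0,0,0.0],[0,0.002,0,0,0,0,0.0],[0,0.003,0,0,0,0,0.0]]}}

```text
t: 11.25
position: [0.5829, 0.0785, 0.09]
tcp_rot: [-0.434, -3.111, 0.0]
wrist_force: [-1.2, -2.2, -0.4]
width: 0.001
```

```bash
python3 st.py
```

```text
11.25 [-0.8 57.5 15. ] F case -0.57 -2.45 -0.44 0.0006 Tq [-0.58  0.12  0.01]
```

Request:
{"api": "apply_moves", "payload": {"plan": [[0,0.001,0,0,0,0,0.0],[0,0.002,0,0,0,0,0.0]]}}

```text
t: 11.5
position: [0.5835, 0.0805, 0.09]
tcp_rot: [-0.434, -3.111, -0.0]
wrist_force: [-0.6, -3.0, -1.2]
width: 0.001
```

```bash
python3 st.py
```

```text
11.5 [-0.8 59.6 15. ] F case 0.27 -3.05 -1.18 0.0008 Tq [-0.59  0.17 -0.06]
```

Request:
{"api": "apply_moves", "payload": {"plan": [[0,0.001,0,0,0,0,0.0],[0,0.002,0,0,0,0,0.0]]}}

```text
t: 11.75
position: [0.584, 0.0824, 0.09]
tcp_rot: [-0.434, -3.111, -0.0]
wrist_force: [-1.5, -1.8, 0.1]
width: 0.001
```

```bash
python3 st.py
```

```text
11.75 [-0.8 61.6 15. ] F case -0.99 -2.14 0.13 0.0005 Tq [-0.59  0.15  0.01]
```

Request:
{"api": "apply_moves", "payload": {"plan": [[0,0.001,0,0,0,0,0.0],[0,0.002,0,0,0,0,0.0]]}}

```text
t: 12.0
position: [0.5846, 0.0843, 0.09]
tcp_rot: [-0.434, -3.111, 0.0]
wrist_force: [-0.1, -3.0, -0.0]
width: 0.001
```

```bash
python3 st.py
```

```text
12.0 [-0.9 63.6 15. ] F case 0.69 -2.9 -0.03 0.001 Tq [-0.61  0.18 -0.03]
```

Request:
{"api": "apply_moves", "payload": {"plan": [[0,0.001,0,0,0,0,0.0]]}}

```text
t: 12.12
position: [0.5849, 0.0852, 0.09]
tcp_rot: [0.434, 3.111, -0.0]
wrist_force: [-0.8, -2.8, -1.2]
width: -0.0
```

```bash
python3 st.py
```

```text
12.125 [-0.8 64.5 15. ] F case 0.04 -2.89 -1.18 -0.0003 Tq [-0.61  0.2   0.05]
```

Request:
{"api": "apply_moves", "payload": {"plan": [[0,0.001,0,0,0,0,0.0]]}}

```text
t: 12.25
position: [0.5852, 0.0862, 0.09]
tcp_rot: [0.434, 3.111, -0.0]
wrist_force: [-1.5, -2.1, -1.4]
width: -0.002
```

```bash
python3 st.py; python3 s.py pics/s10.png
```

```text
12.25 [-0.8 65.6 15. ] F case -0.87 -2.48 -1.41 -0.0022 Tq [-0.58  0.12 -0.01]
```

View pics/s10.png

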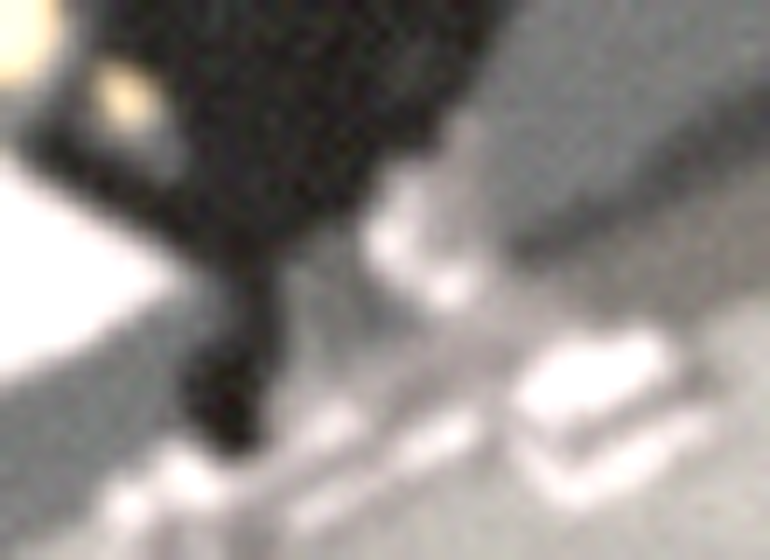

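The block end at about (180,480) is now almost at the post, (130,505). From here I use half-millimetre steps.

Request:
{"api": "apply_moves", "payload": {"plan": [[0,0.0005,0,0,0,0,0.0],[0,0.001,0,0,0,0,0.0]]}}

```text
t: 12.6
position: [0.5854, 0.0871, 0.09]
tcp_rot: [-0.434, -3.111, 0.0]
wrist_force: [-0.9, -2.8, -0.2]
width: -0.003
```

```bash
python3 st.py
```

```text
12.6 [-0.9 66.5 15. ] F case -0.05 -2.96 -0.2 -0.0025 Tq [-0.58  0.21 -0.01]
```

Request:
{"api": "apply_moves", "payload": {"plan": [[0,0.0005,0,0,0,0,0.0]]}}

```text
t: 12.72
position: [0.5855, 0.0876, 0.09]
tcp_rot: [-0.434, -3.111, -0.0]
wrist_force: [0.3, -2.8, -0.5]
width: 0.002
```

```bash
python3 st.py
```

```text
12.725 [-0.9 67.  15. ] F case 1.1 -2.59 -0.47 0.0018 Tq [-0.61  0.18 -0.  ]
```

Request:
{"api": "apply_moves", "payload": {"plan": [[0,0.0005,0,0,0,0,0.0]]}}

```text
t: 12.85
position: [0.5856, 0.0881, 0.09]
tcp_rot: [-0.434, -3.111, -0.0]
wrist_force: [-1.2, -2.8, -0.3]
width: -0.002
```

```bash
python3 st.py
```

```text
12.85 [-0.9 67.5 15. ] F case -0.35 -3.0 -0.29 -0.0017 Tq [-0.62  0.21 -0.01]
```

Request:
{"api": "apply_moves", "payload": {"plan": [[0,0.0005,0,0,0,0,0.0]]}}

```text
t: 12.98
position: [0.5858, 0.0886, 0.09]
tcp_rot: [-0.434, -3.111, 0.0]
wrist_force: [-0.6, -2.7, -1.1]
width: -0.003
```

```bash
python3 st.py
```

```text
12.975 [-0.9 68.  15. ] F case 0.16 -2.73 -1.07 -0.0026 Tq [-0.57  0.17  0.03]
```

Request:
{"api": "apply_moves", "payload": {"plan": [[0,0.0005,0,0,0,0,0.0]]}}

```text
t: 13.1
position: [0.5859, 0.0891, 0.09]
tcp_rot: [-0.434, -3.111, -0.0]
wrist_force: [-0.4, -3.1, -1.3]
width: -0.0
```

```bash
python3 st.py
```

```text
13.1 [-0.9 68.5 15. ] F case 0.42 -3.06 -1.29 -0.0003 Tq [-0.63  0.2  -0.03]
```

Request:
{"api": "apply_moves", "payload": {"plan": [[0,0.0005,0,0,0,0,0.0]]}}

```text
t: 13.22
position: [0.5861, 0.0896, 0.09]
tcp_rot: [-0.434, -3.111, 0.0]
wrist_force: [-0.6, -3.2, -0.8]
width: 0.002
```

```bash
python3 st.py
```

```text
13.225 [-0.9 69.  15. ] F case 0.27 -3.22 -0.78 0.0019 Tq [-0.57  0.16  0.01]
```

Request:
{"api": "apply_moves", "payload": {"plan": [[0,0.0005,0,0,0,0,0.0]]}}

```text
t: 13.35
position: [0.5862, 0.09, 0.09]
tcp_rot: [0.434, 3.111, -0.0]
wrist_force: [-0.3, -3.6, -0.3]
width: 0.002
```

```bash
python3 st.py
```

```text
13.35 [-0.8 69.5 15. ] F case 0.74 -3.56 -0.32 0.0015 Tq [-0.78  0.23 -0.02]
```

Request:
{"api": "apply_moves", "payload": {"plan": [[0,0.0005,0,0,0,0,0.0]]}}

```text
t: 13.48
position: [0.5862, 0.0902, 0.0899]
tcp_rot: [-0.434, -3.111, 0.001]
wrist_force: [-1.2, -5.5, -0.4]
width: 0.0
```

```bash
python3 st.py
```

```text
13.475 [-0.9 69.7 14.9] F case 0.38 -5.66 -0.4 0.0005 Tq [-1.21  0.33  0.03]
```

Request:
{"api": "apply_moves", "payload": {"plan": [[0,0.0002,0,0,0,0,0.0],[0,0.0002,0,0,0,0,0.0]]}}

```text
t: 13.72
position: [0.5862, 0.0901, 0.0899]
tcp_rot: [-0.435, -3.111, 0.002]
wrist_force: [-1.9, -6.2, -0.6]
width: 0.0
```

```bash
python3 st.py
```

```text
13.725 [-0.9 69.6 14.9] F case -0.12 -6.46 -0.59 0.0004 Tq [-1.15  0.29 -0.01]
```

Request:
{"api": "apply_moves", "payload": {"plan": [[0,-0.002,0,0,0,0,0.0],[0,-0.006,0,0,0,0,0.0],[0,-0.008,-0.03,0,0,0,0.0],[0,-0.008,-0.06,0,0,0,0.0],[0,-0.03,-0.1,0,0,0,0.045],[0,-0.06,-0.1,0,0,0,0.045],[0,-0.06,-0.1,0,0,0,0.045]]}}

```text
t: 14.6
position: [0.5699, 0.0318, 0.1907]
tcp_rot: [0.437, 3.11, 0.001]
wrist_force: [0.2, -0.6, -0.1]
width: 0.525
```

```bash
python3 st.py
python3 - <<'E'
from h import *
im=np.mean([manip.read_camera("side").astype(float) for _ in range(3)],0)[176:222,205:265,::-1]
cv2.imwrite("pics/s11.png",cv2.resize(np.clip(im*1.9,0,255).astype(np.uint8),None,fx=12,fy=12,interpolation=cv2.INTER_CUBIC))
im=manip.read_camera("top").astype(float)[152:198,230:294,::-1]
cv2.imwrite("pics/t11.png",cv2.resize(np.clip(im*1.9,0,255).astype(np.uint8),None,fx=12,fy=12,interpolation=cv2.INTER_CUBIC))
E
```

```text
14.6 [ -0.6   9.1 115.7] F case 0.33 -0.54 -0.12 0.5254 Tq [ 0.04 -0.02  0.  ]
```

View pics/s11.png

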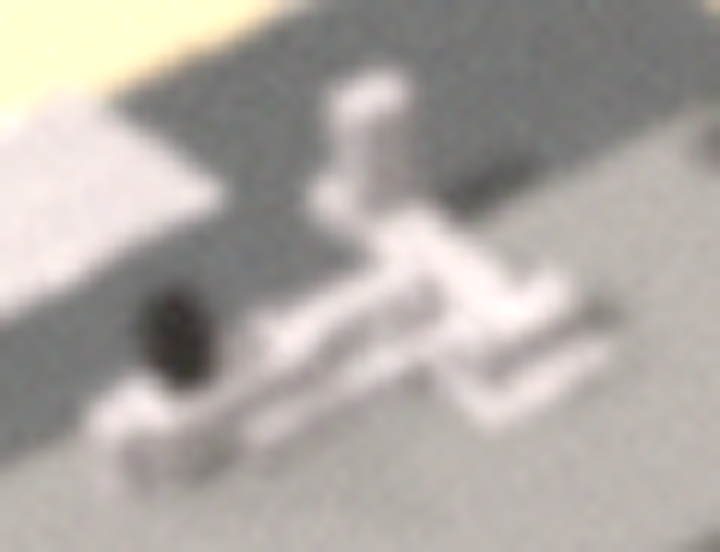

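View pics/t11.png

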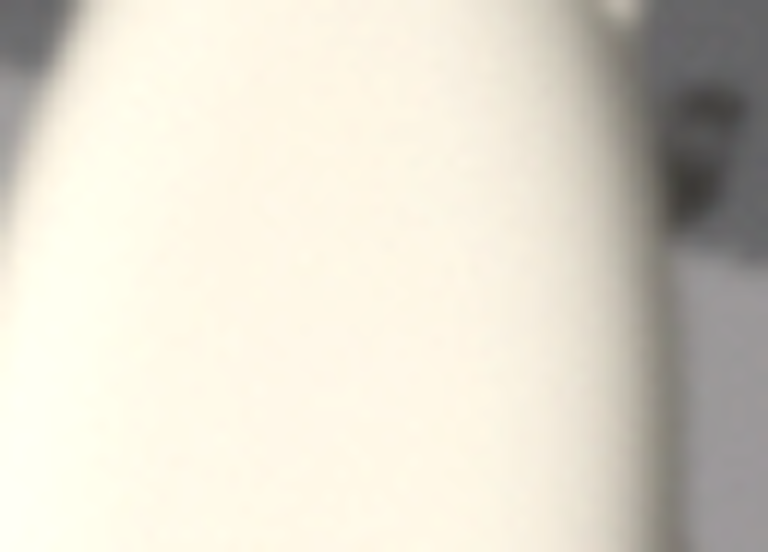

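The side view shows the block's end against the post (110,425), and the lever bar at (480,280) is now uncovered. The tab is out. Next I go to the paddle.

Request:
{"api": "apply_moves", "payload": {"plan": [[-0.015,-0.0015,0,0,0,0,0.05],[-0.0306,-0.003,0.02,0,0,0,0.05],[-0.0306,-0.003,0.05,0,0,0,0.05],[-0.0306,-0.003,0.065,0,0,0,0.05],[-0.0306,-0.003,0.065,0,0,0,0.05]]}}

```text
t: 15.42
position: [0.5981, 0.0217, 0.1233]
tcp_rot: [-0.434, -3.108, 0.0]
wrist_force: [0.1, 0.3, 0.9]
width: 0.583
```

```bash
python3 st.py; python3 look.py pics/p12.png
```

```text
15.425 [29.3  7.1 48.3] F case 0.03 0.37 0.87 0.5825 Tq [-0.01  0.06  0.02]
15.425 [29.3  7.1 48.3] F case 0.03 0.37 0.87 0.5825082063263186
```

View pics/p12.png

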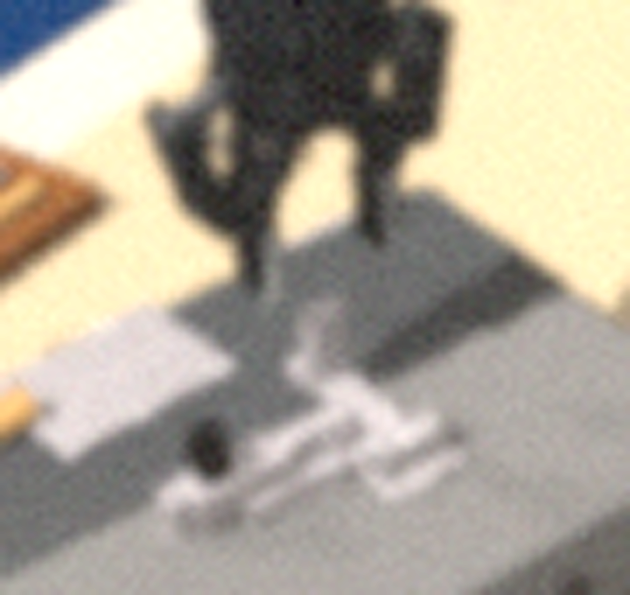

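Request:
{"api": "apply_moves", "payload": {"plan": [[0,0,0.012,0,0,0,0.05],[0,0,0.024,0,0,0,0.05],[0,0,0.034,0,0,0,0.05],[0,0,0.04,0,0,0,0.05],[0,0,0.04,0,0,0,0.05]]}}

```text
t: 16.1
position: [0.5984, 0.0218, 0.0845]
tcp_rot: [-0.434, -3.111, 0.0]
wrist_force: [0.4, -0.0, -0.1]
width: 0.583
```

```bash
python3 st.py; python3 look.py pics/p13.png
```

```text
16.1 [29.5  7.2  9.5] F case 0.35 0.06 -0.05 0.5833 Tq [-0.01  0.01  0.01]
16.1 [29.5  7.2  9.5] F case 0.35 0.06 -0.05 0.5832808042720892
```

View pics/p13.png

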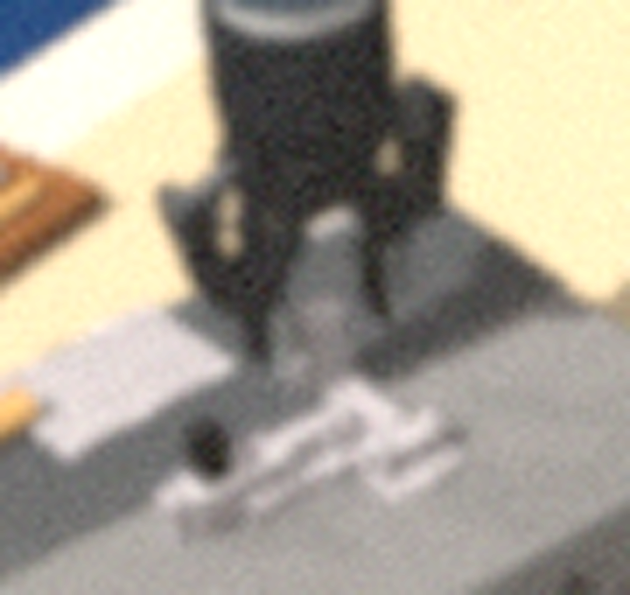

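Request:
{"api": "apply_moves", "payload": {"plan": [[0,0,0.004,0,0,0,0.03],[0,0,0.004,0,0,0,0.022],[0,0,0.004,0,0,0,0.018],[0,0,0.004,0,0,0,0.016]]}}

```text
t: 16.65
position: [0.5988, 0.0223, 0.0811]
tcp_rot: [0.433, 3.111, 0.002]
wrist_force: [0.8, 4.5, -1.0]
width: 0.194
```

```bash
python3 st.py
```

```text
16.65 [29.8  7.8  6.1] F case -0.49 4.53 -1.05 0.1942 Tq [ 0.98 -0.16 -0.01]
```

Request:
{"api": "apply_moves", "payload": {"plan": [[0,0.0007,0,0,0,0,0.0],[0,0.0007,0,0,0,0,0.0],[0,0.0007,0,0,0,0,0.0]]}}

```text
t: 17.02
position: [0.5988, 0.0224, 0.0812]
tcp_rot: [0.434, 3.111, -0.0]
wrist_force: [-1.7, 3.5, 2.2]
width: 0.194
```

```bash
python3 st.py; python3 s.py pics/s14.png
```

```text
17.025 [29.8  7.9  6.2] F case -2.6 2.88 2.23 0.1939 Tq [ 0.45  0.1  -0.02]
```

View pics/s14.png

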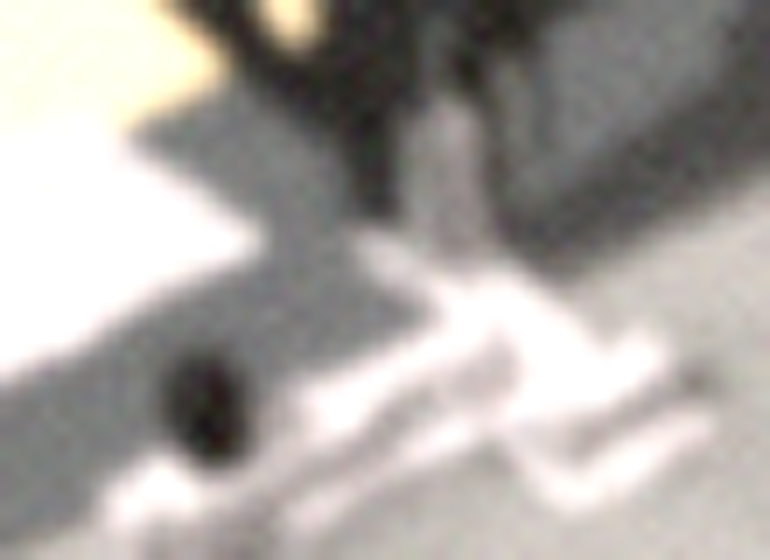

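The paddle is gripped with the width holding at 0.194, and the bar is free of the tongue. I start the swing in small steps and watch the force.

Request:
{"api": "apply_moves", "payload": {"plan": [[0.002,0,-0.0038,0,0,0,0.0],[0.0042,0,-0.0075,0,0,0,0.0]]}}

```text
t: 17.38
position: [0.5941, 0.0236, 0.0876]
tcp_rot: [-0.434, -3.11, 0.0]
wrist_force: [1.0, 3.3, -11.3]
width: 0.197
```

```bash
python3 st.py; python3 s.py pics/s15.png
```

```text
17.375 [25.   7.8 12.6] F case 0.09 3.44 -11.32 0.1968 Tq [ 0.66 -0.41  0.02]
```

View pics/s15.png

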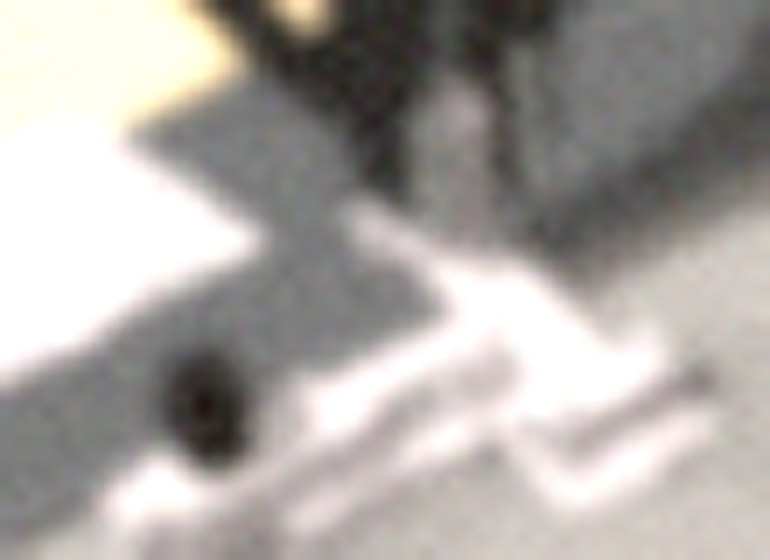

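Request:
{"api": "apply_moves", "payload": {"plan": [[0.0025,0,-0.0035,0,0,0,0.0],[0.0052,0,-0.0069,0,0,0,0.0]]}}

```text
t: 17.73
position: [0.5885, 0.0252, 0.0947]
tcp_rot: [-0.434, -3.109, -0.0]
wrist_force: [-1.7, 4.3, -17.0]
width: 0.193
```

```bash
python3 st.py; python3 s.py pics/s16.png
```

```text
17.725 [19.1  7.8 19.7] F case -2.82 3.63 -16.99 0.1932 Tq [ 0.71 -0.18 -0.03]
```

View pics/s16.png

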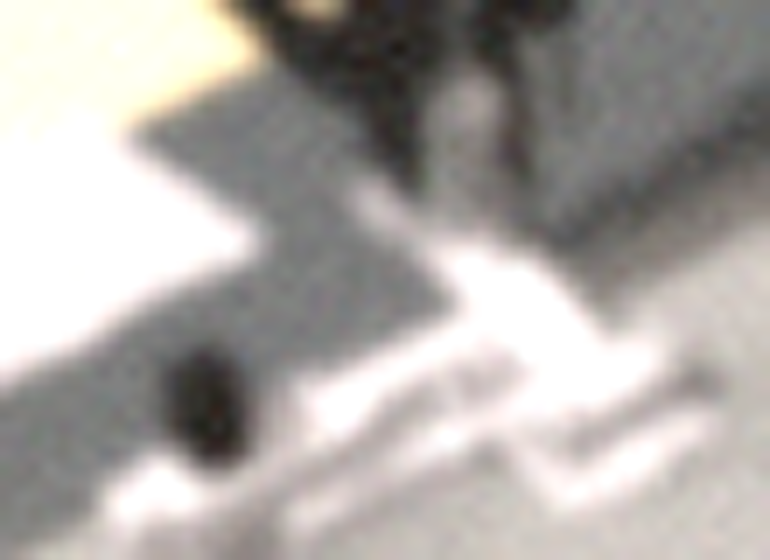

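Request:
{"api": "apply_moves", "payload": {"plan": [[0.0038,0,-0.0022,0,0,0,0.0],[0.0075,0,-0.0048,0,0,0,0.0]]}}

```text
t: 18.08
position: [0.5825, 0.027, 0.1004]
tcp_rot: [0.434, 3.111, -0.0]
wrist_force: [2.3, 2.1, -13.7]
width: 0.196
```

```bash
python3 st.py; python3 s.py pics/s17.png
```

```text
18.075 [12.9  7.8 25.4] F case 1.65 2.68 -13.71 0.1958 Tq [ 0.37 -0.63 -0.02]
```

View pics/s17.png

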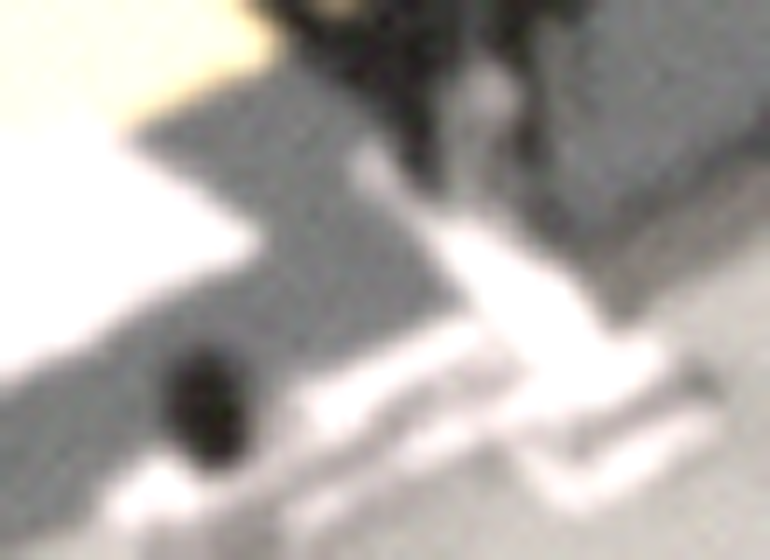

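Request:
{"api": "apply_moves", "payload": {"plan": [[0.0038,0,-0.0022,0,0,0,0.0],[0.0075,0,-0.0045,0,0,0,0.0],[0.0112,0,-0.0066,0,0,0,0.0],[0.015,0,-0.0086,0,0,0,0.0]]}}

```text
t: 18.68
position: [0.5682, 0.0311, 0.1091]
tcp_rot: [0.434, 3.111, -0.0]
wrist_force: [4.6, 2.1, -12.9]
width: 0.191
```

```bash
python3 st.py
```

```text
18.675 [-2.   7.9 34.1] F case 3.88 3.27 -12.94 0.191 Tq [ 0.21 -1.15  0.05]
```

Request:
{"api": "apply_moves", "payload": {"plan": [[0.0042,0,-0.0012,0,0,0,0.0],[0.0083,0,-0.0024,0,0,0,0.0],[0.0125,0,-0.0033,0,0,0,0.0],[0.0168,0,-0.0041,0,0,0,0.0]]}}

```text
t: 19.18
position: [0.5527, 0.0355, 0.1137]
tcp_rot: [0.434, 3.109, -0.0]
wrist_force: [6.0, 0.8, -10.4]
width: 0.188
```

```bash
python3 st.py; python3 look.py pics/p18.png
```

```text
19.175 [-18.2   7.9  38.7] F case 5.58 2.42 -10.37 0.1885 Tq [ 0.09 -1.41  0.22]
19.175 [-18.2   7.9  38.7] F case 5.58 2.42 -10.37 0.1884515383900428
```

View pics/p18.png

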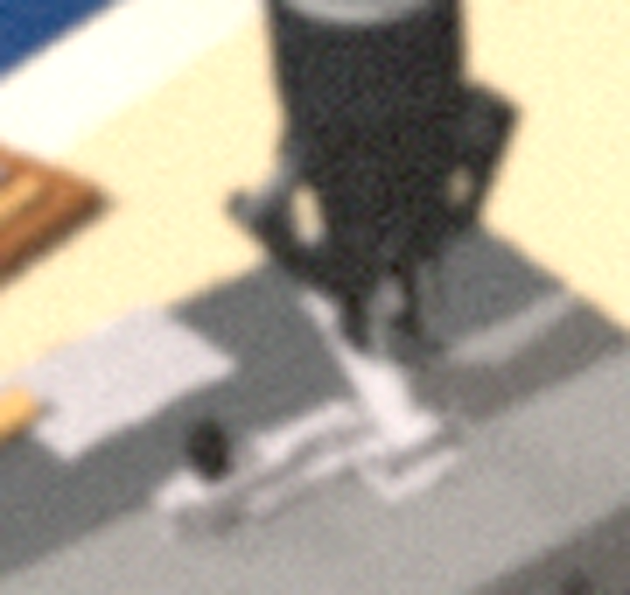

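Request:
{"api": "apply_moves", "payload": {"plan": [[0.0043,0,0.0003,0,0,0,0.0],[0.0087,0,0.0003,0,0,0,0.0],[0.013,0,0.0006,0,0,0,0.0],[0.0172,0,0.001,0,0,0,0.0]]}}

```text
t: 19.73
position: [0.5373, 0.04, 0.1139]
tcp_rot: [0.434, 3.106, -0.0]
wrist_force: [7.5, -0.1, 1.0]
width: 0.182
```

```bash
python3 st.py; python3 look.py pics/p19.png
```

```text
19.725 [-34.1   8.   38.9] F case 7.25 1.97 0.97 0.1821 Tq [-0.03 -1.59 -0.12]
19.725 [-34.1   8.   38.9] F case 7.25 1.97 0.97 0.182052925059325
```

View pics/p19.png

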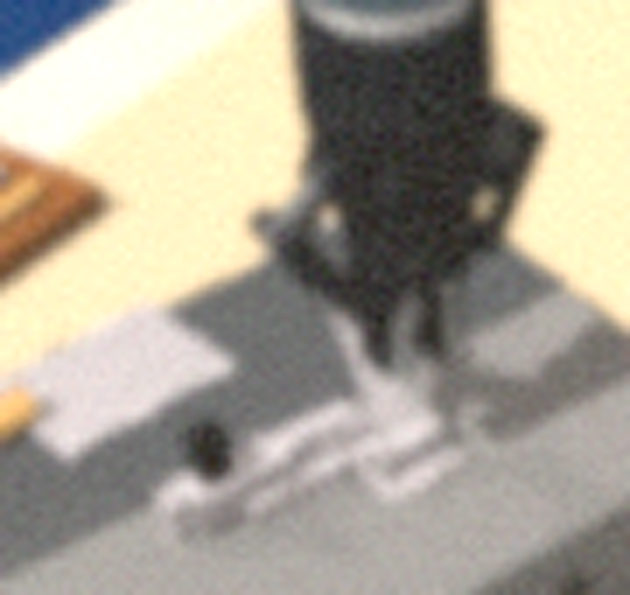

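Request:
{"api": "apply_moves", "payload": {"plan": [[0.0043,0,0.0007,0,0,0,0.0],[0.0085,0,0.0016,0,0,0,0.0],[0.0136,0,0.0032,0,0,0,0.0]]}}

```text
t: 20.15
position: [0.5245, 0.0437, 0.1112]
tcp_rot: [0.434, 3.105, -0.0]
wrist_force: [4.4, 0.2, 7.0]
width: 0.178
```

```bash
python3 st.py
```

```text
20.15 [-47.5   8.   36.2] F case 4.17 1.36 7.04 0.1778 Tq [ 0.02 -1.17 -0.1 ]
```

Request:
{"api": "apply_moves", "payload": {"plan": [[0.0025,0,0.001,0,0,0,0.0],[0.005,0,0.002,0,0,0,0.0]]}}

```text
t: 20.4
position: [0.5196, 0.045, 0.1095]
tcp_rot: [0.434, 3.105, -0.001]
wrist_force: [3.2, 0.8, 7.0]
width: 0.174
```

```bash
python3 st.py; python3 look.py pics/p20.png
```

```text
20.4 [-52.5   7.9  34.5] F case 2.85 1.61 7.01 0.174 Tq [-0.08 -0.94  0.08]
20.4 [-52.5   7.9  34.5] F case 2.85 1.61 7.01 0.17404244421462323
```

View pics/p20.png

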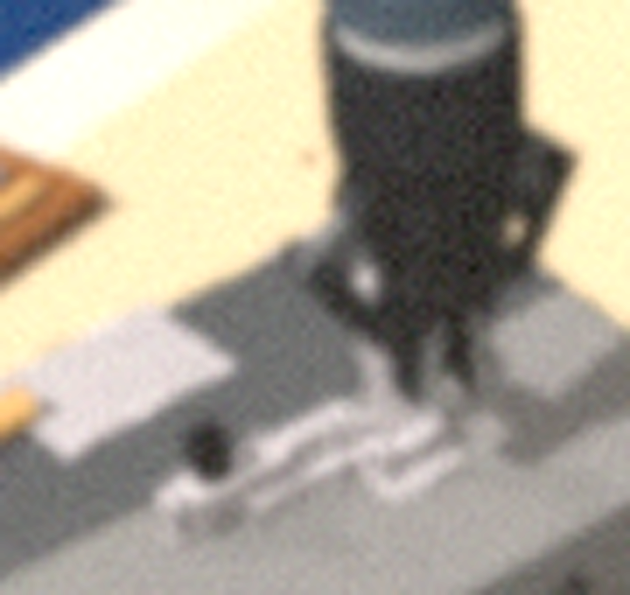

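Request:
{"api": "apply_moves", "payload": {"plan": [[0,0,0,0,0,0,0.02],[0,0,0,0,0,0,0.03],[0,0,0,0,0,0,0.05],[0,0,0,0,0,0,0.06],[0,0,0,0,0,0,0.06]]}}

```text
t: 21.08
position: [0.5174, 0.0455, 0.1066]
tcp_rot: [-0.434, -3.111, 0.0]
wrist_force: [-0.0, 0.1, -0.5]
width: 0.7
```

Request:
{"api": "apply_moves", "payload": {"plan": [[0,0,-0.02,0,0,0,0.06],[0,0,-0.05,0,0,0,0.06],[0.03,0,-0.1,0,0,0,0.06],[0.08,0,-0.13,0,0,0,0.06],[0.08,0,-0.13,0,0,0,0.06]]}}

```text
t: 21.7
position: [0.4392, 0.0681, 0.2395]
tcp_rot: [0.432, 3.107, 0.001]
wrist_force: [0.0, 0.2, -0.4]
width: 0.699
```

```bash
python3 st.py
python3 - <<'E'
from h import *
im=np.mean([manip.read_camera("side").astype(float) for _ in range(2)],0)[160:222,195:275,::-1]
cv2.imwrite("pics/s21.png",cv2.resize(np.clip(im*1.9,0,255).astype(np.uint8),None,fx=9,fy=9,interpolation=cv2.INTER_CUBIC))
im=manip.read_camera("top").astype(float)[115:230,190:335,::-1]
cv2.imwrite("pics/t21.png",cv2.resize(np.clip(im*1.9,0,255).astype(np.uint8),None,fx=5,fy=5,interpolation=cv2.INTER_CUBIC))
E
```

```text
21.7 [-136.2    8.1  164.5] F case -0.03 0.18 -0.42 0.6992 Tq [ 0.02 -0.03 -0.02]
```

View pics/s21.png

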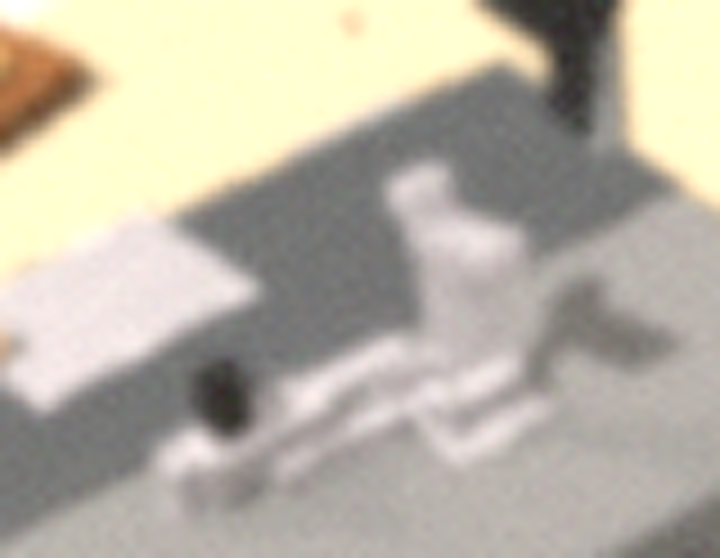

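View pics/t21.png

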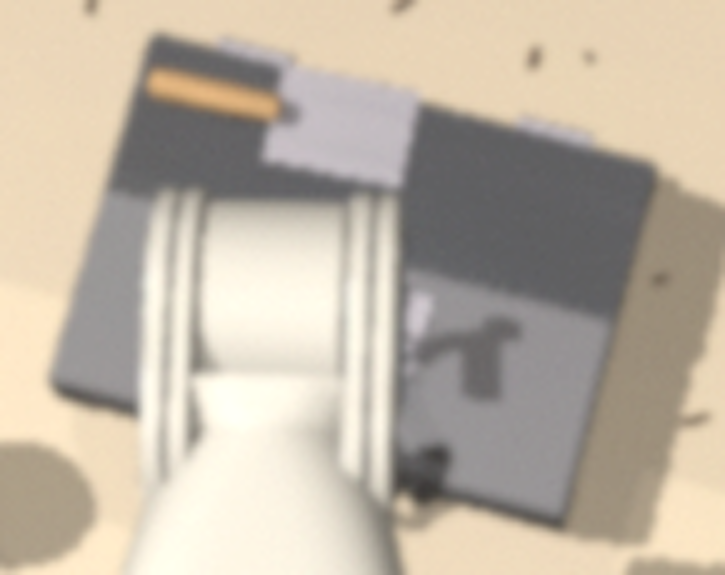

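Run:
```python
from h import *
f=lambda *a:((np.array(proj("side",W(*a)))-(195,160)+.44)*9).round()
for hx,hy in((-26,6),(-24,6),(-26,8)):
  for t in (80,85,90,92):
    c,s=np.cos(np.radians(t)),np.sin(np.radians(t))
    g=lambda x,z,y:f(hx+x*c-z*s,hy+y,14+x*s+z*c)
    print(hx,hy,t,'bar end centre',g(76,0,0),'end corners +y',g(76,3,9),g(76,-3,9),'-y',g(76,3,-9),'paddle end +x-face corners',g(62,40,9),g(62,40,-9),'low',g(50,40,9),g(50,40,-9))
```

```text
-26 6 80 bar end centre [448. 185.] end corners +y [431. 199.] [420. 194.] -y [476. 177.] paddle end +x-face corners [507. 275.] [553. 251.] low [513. 308.] [559. 284.]
-26 6 85 bar end centre [460. 192.] end corners +y [443. 207.] [432. 200.] -y [489. 185.] paddle end +x-face corners [519. 291.] [565. 267.] low [523. 322.] [568. 298.]
-26 6 90 bar end centre [473. 201.] end corners +y [456. 217.] [444. 208.] -y [501. 194.] paddle end +x-face corners [531. 307.] [576. 283.] low [533. 337.] [578. 313.]
-26 6 92 bar end centre [478. 205.] end corners +y [461. 221.] [449. 212.] -y [506. 198.] paddle end +x-face corners [535. 314.] [581. 290.] low [536. 343.] [581. 319.]
-24 6 80 bar end centre [444. 182.] end corners +y [427. 197.] [416. 191.] -y [472. 174.] paddle end +x-face corners [503. 272.] [549. 249.] low [510. 305.] [555. 281.]
-24 6 85 bar end centre [456. 190.] end corners +y [439. 205.] [428. 197.] -y [485. 182.] paddle end +x-face corners [515. 288.] [561. 264.] low [519. 319.] [565. 295.]
-24 6 90 bar end centre [469. 198.] end corners +y [452. 214.] [440. 205.] -y [497. 19
[... 227 characters left out ...]
 [532. 340.] [577. 316.]
-26 8 80 bar end centre [443. 188.] end corners +y [425. 202.] [415. 196.] -y [471. 179.] paddle end +x-face corners [502. 278.] [548. 254.] low [508. 310.] [554. 287.]
-26 8 85 bar end centre [455. 195.] end corners +y [438. 210.] [427. 203.] -y [484. 187.] paddle end +x-face corners [514. 293.] [560. 270.] low [518. 325.] [563. 301.]
-26 8 90 bar end centre [468. 204.] end corners +y [451. 220.] [439. 211.] -y [496. 197.] paddle end +x-face corners [526. 310.] [571. 286.] low [528. 340.] [573. 316.]
-26 8 92 bar end centre [473. 208.] end corners +y [456. 224.] [444. 215.] -y [501. 201.] paddle end +x-face corners [530. 317.] [576. 293.] low [531. 346.] [576. 322.]
```

The lever stays up but leans, at about 75° judging by the offset from bar end to paddle (105,53 px). I'll nudge the bar's far side with closed fingers until it meets its end.

Request:
{"api": "apply_moves", "payload": {"plan": [[-0.04,-0.001,0,0,0,0,0.0],[-0.09,-0.001,0,0,0,0,0.0],[-0.14,-0.001,0,0,0,0,0.0],[-0.165,-0.001,0,0,0,0,0.0],[-0.165,-0.001,0.04,0,0,0,0.0],[-0.165,-0.001,0.09,0,0,0,0.0],[-0.165,-0.001,0.114,0,0,0,0.0],[-0.165,-0.001,0.114,0,0,0,0.0]]}}

```text
t: 22.85
position: [0.598, 0.021, 0.1193]
tcp_rot: [-0.434, -3.105, 0.0]
wrist_force: [-0.3, -0.6, 0.9]
width: -0.002
```

```bash
python3 st.py; python3 look.py pics/p22.png
```

```text
22.85 [29.4  6.4 44.3] F case -0.08 -0.68 0.86 -0.0017 Tq [ 0.01 -0.05 -0.02]
22.85 [29.4  6.4 44.3] F case -0.08 -0.68 0.86 -0.0017174540522195106
```

View pics/p22.png

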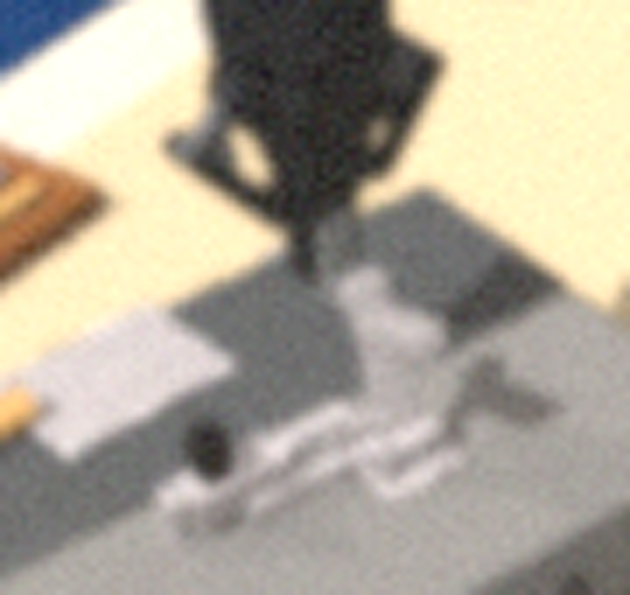

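Request:
{"api": "apply_moves", "payload": {"plan": [[0.005,0,0,0,0,0,0.0],[0.01,0,0,0,0,0,0.0],[0.013,0,0,0,0,0,0.0],[0.016,0,0,0,0,0,0.0]]}}

```text
t: 23.4
position: [0.5842, 0.0256, 0.1236]
tcp_rot: [0.434, 3.109, -0.0]
wrist_force: [2.2, -1.2, 0.9]
width: 0.001
```

```bash
python3 st.py
```

```text
23.4 [14.9  7.  48.6] F case 2.39 -0.53 0.87 0.0013 Tq [-0.16 -0.47 -0.03]
```

Request:
{"api": "apply_moves", "payload": {"plan": [[0.002,0,0,0,0,0,0.0],[0.004,0,0,0,0,0,0.0]]}}

```text
t: 23.65
position: [0.5798, 0.0268, 0.1228]
tcp_rot: [0.434, 3.111, 0.0]
wrist_force: [2.1, -0.8, 1.1]
width: -0.0
```

```bash
python3 st.py
```

```text
23.65 [10.3  6.9 47.8] F case 2.26 -0.22 1.11 -0.0005 Tq [-0.09 -0.44  0.01]
```

Request:
{"api": "apply_moves", "payload": {"plan": [[0.002,0,0,0,0,0,0.0],[0.004,0,0,0,0,0,0.0]]}}

```text
t: 23.9
position: [0.5757, 0.0279, 0.1226]
tcp_rot: [-0.434, -3.111, -0.0]
wrist_force: [2.1, -0.1, 1.7]
width: 0.0
```

```bash
python3 st.py
```

```text
23.9 [ 6.1  6.9 47.6] F case 2.07 0.51 1.73 0.0003 Tq [-0.12 -0.38 -0.  ]
```

Request:
{"api": "apply_moves", "payload": {"plan": [[0.002,0,0,0,0,0,0.0],[0.004,0,0,0,0,0,0.0]]}}

```text
t: 24.15
position: [0.5719, 0.029, 0.1226]
tcp_rot: [-0.434, -3.111, -0.0]
wrist_force: [1.4, 0.1, 1.6]
width: 0.001
```

```bash
python3 st.py
```

```text
24.15 [ 2.1  6.9 47.6] F case 1.35 0.48 1.62 0.0008 Tq [-0.05 -0.31 -0.  ]
```

Request:
{"api": "apply_moves", "payload": {"plan": [[0.002,0,0,0,0,0,0.0],[0.004,0,0,0,0,0,0.0]]}}

```text
t: 24.4
position: [0.568, 0.0301, 0.1227]
tcp_rot: [-0.434, -3.111, -0.0]
wrist_force: [1.5, -0.4, 1.4]
width: -0.001
```

```bash
python3 st.py
```

```text
24.4 [-1.9  6.9 47.7] F case 1.56 -0.02 1.44 -0.0006 Tq [-0.11 -0.34 -0.03]
```

Request:
{"api": "apply_moves", "payload": {"plan": [[0.0015,0,0,0,0,0,0.0],[0.003,0,0,0,0,0,0.0]]}}

```text
t: 24.65
position: [0.5653, 0.0309, 0.1227]
tcp_rot: [0.434, 3.111, -0.0]
wrist_force: [0.9, -0.4, 1.3]
width: -0.003
```

```bash
python3 st.py; python3 look.py pics/p23.png
```

```text
24.65 [-4.8  6.9 47.7] F case 0.96 -0.13 1.35 -0.003 Tq [-0.08 -0.34  0.  ]
24.65 [-4.8  6.9 47.7] F case 0.96 -0.13 1.35 -0.002955220533286173
```

View pics/p23.png

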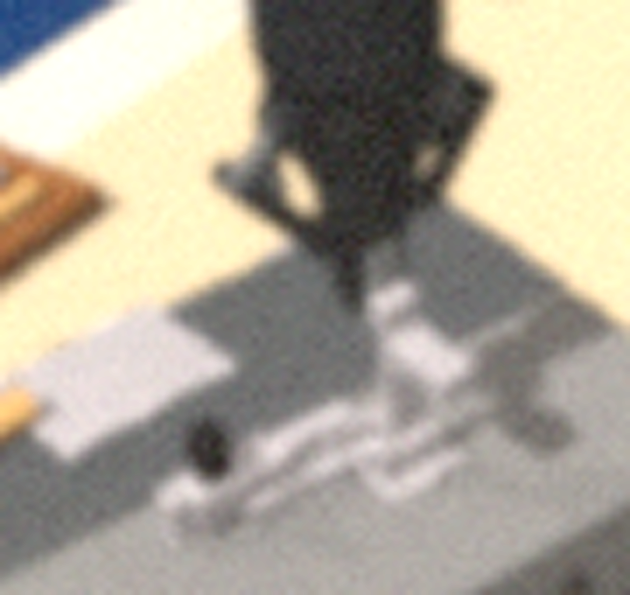

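The bar is now nearly vertical, with its end at (392,298) and the paddle top at (430,355). I continue until the end stop is felt.

Request:
{"api": "apply_moves", "payload": {"plan": [[0.0015,0,0,0,0,0,0.0],[0.003,0,0,0,0,0,0.0]]}}

```text
t: 24.95
position: [0.5642, 0.0312, 0.1229]
tcp_rot: [0.434, 3.108, -0.001]
wrist_force: [12.5, -3.9, -4.7]
width: -0.001
```

```bash
python3 st.py
```

```text
24.95 [-5.9  6.9 47.9] F case 13.06 -0.3 -4.67 -0.0014 Tq [-0.64 -2.62  0.  ]
```

Request:
{"api": "apply_moves", "payload": {"plan": [[0.001,0,0,0,0,0,0.0],[0.002,0,0,0,0,0,0.0]]}}

```text
t: 25.2
position: [0.564, 0.0312, 0.123]
tcp_rot: [0.434, 3.105, -0.001]
wrist_force: [18.9, -4.8, -7.9]
width: 0.002
```

```bash
python3 st.py
```

```text
25.2 [-6.1  6.9 48. ] F case 19.47 0.51 -7.94 0.0017 Tq [-1.05 -3.9   0.07]
```

Request:
{"api": "apply_moves", "payload": {"plan": [[0.001,0,0,0,0,0,0.0]]}}

```text
t: 25.32
position: [0.5639, 0.0313, 0.1231]
tcp_rot: [0.434, 3.103, -0.001]
wrist_force: [22.3, -6.3, -9.4]
width: -0.0
```

```bash
python3 st.py
```

```text
25.325 [-6.2  6.9 48.1] F case 23.14 0.01 -9.43 -0.0001 Tq [-1.27 -4.63  0.03]
```

Request:
{"api": "apply_moves", "payload": {"plan": [[0.001,0,0,0,0,0,0.0]]}}

```text
t: 25.45
position: [0.5639, 0.0313, 0.1231]
tcp_rot: [0.434, 3.102, -0.002]
wrist_force: [26.5, -6.7, -11.5]
width: 0.0
```

```bash
python3 st.py
```

```text
25.45 [-6.3  6.9 48.1] F case 27.31 0.84 -11.5 0.0002 Tq [-1.32 -5.44  0.01]
```

The end stop is felt: the position stalls while the force rises. I back off and clear away.

Request:
{"api": "apply_moves", "payload": {"plan": [[-0.004,0,0,0,0,0,0.0],[-0.015,0,0,0,0,0,0.0],[-0.025,0,-0.03,0,0,0,0.0],[-0.025,0,-0.09,0,0,0,0.0],[-0.025,-0.06,-0.13,0,0,0,0.0],[-0.025,-0.12,-0.13,0,0,0,0.0],[-0.025,-0.18,-0.13,0,0,0,0.0],[-0.025,-0.22,-0.13,0,0,0,0.0],[-0.025,-0.22,-0.13,0,0,0,0.0]]}}

```text
t: 26.58
position: [0.5214, -0.1882, 0.2522]
tcp_rot: [-0.44, -3.109, -0.0]
wrist_force: [0.2, 1.0, -0.2]
width: -0.002
```

```bash
python3 st.py
python3 - <<'E'
from h import *
im=np.mean([manip.read_camera("side").astype(float) for _ in range(2)],0)[160:222,195:275,::-1]
cv2.imwrite("pics/s24.png",cv2.resize(np.clip(im*1.9,0,255).astype(np.uint8),None,fx=9,fy=9,interpolation=cv2.INTER_CUBIC))
im=manip.read_camera("top").astype(float)[115:230,190:335,::-1]
cv2.imwrite("pics/t24.png",cv2.resize(np.clip(im*1.9,0,255).astype(np.uint8),None,fx=5,fy=5,interpolation=cv2.INTER_CUBIC))
E
```

```text
26.575 [  13.  -215.8  177.2] F case -0.11 1.04 -0.24 -0.0015 Tq [ 0.04 -0.   -0.03]
```

View pics/s24.png

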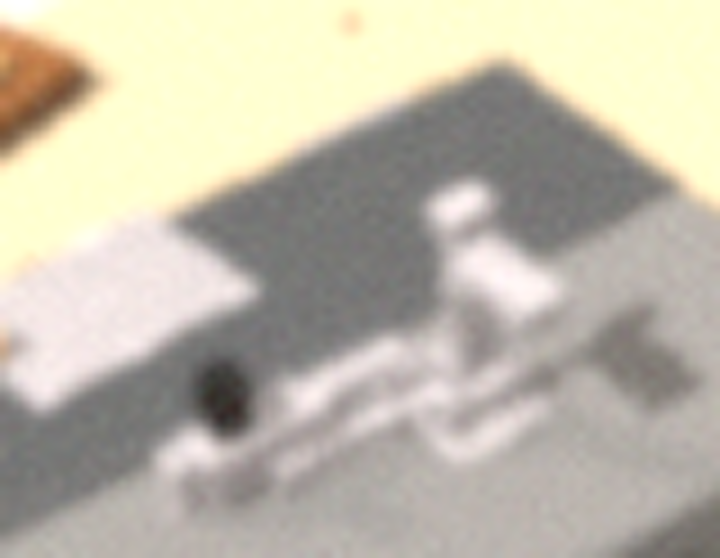

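View pics/t24.png

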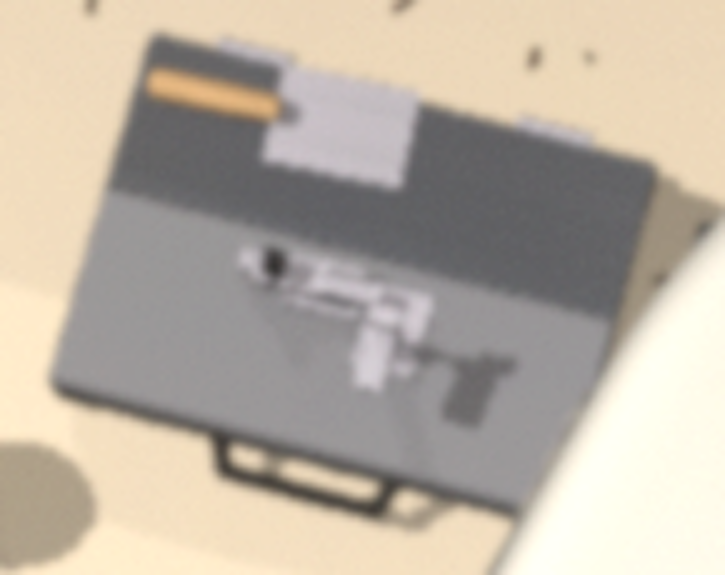

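Both views show the lever upright. In the side view the offset from bar end (460,200) to paddle corner (560,285) fits about 90°. The tab lies against the post, the spatula has not moved, and the arm is clear.

```bash
python3 -c "
from station import manip
print(manip.job_done())"
```

```text
the job is handed in; nothing more can be done
None
```

The safety tab is out against its stop post, and the latch lever is upright and staying up with the gripper clear. I handed the job in at about 27 s of the 54 s allowed; no verdict was reported.

- **Tab:** I pushed its grip with closed fingers. It dragged at about 3 N, the post was felt after about 24 mm of travel, and the push peaked at 6–7 N, below the 18 N limit.
- **Lever:** I pinched the paddle and swung it up, with wrist forces up to about 17 N. On release it stood at only about 75°, so I pushed the bar from behind with closed fingers until it met its end stop.
- **Last checks:** The final pictures show the lever at about 90°, the tab block against the post, and the spatula where it was. I did not look at the other loose things again, and nothing went near them.

**What disagreed or went less well:**
- The fingertips appeared about 20 mm higher than the reported TCP. My first try at the tab therefore passed over the grip without touching it, and after that I went by feel and pictures.
- The last push on the lever reached about 27 N sideways (about 30 N in all) against its end stop, more than was needed.

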